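# Ready the desk mug rack and hang the mugs

## Task

Set up the mug rack on the desk: the thin steel weight plate lying on the low wooden riser must go in first, so slide it out over the riser's front edge (the one facing the robot) until about a quarter of its length sticks out, pinch it there by the overhanging end, and push it lengthwise into the channel in the foot of the rack until it meets the stop at the back. Only then hang every mug that is on the desk by its handle on a hook of the rack, and leave them hanging there (swaying does not matter). Do not disturb the jar, the carton or the stapler.

Things in the scene. Friction and masses are not known exactly. Their poses are not given: they have to be found in the camera images.
- plate: bare steel weight plate, 180 (its x) x 50 (its y) x 4 mm, about 0.28 kg, the same either way round; origin at the centre of its underside. Loose, it starts flat on the riser, its x roughly square to the riser's front edge, and slides on it when pressed down by a few N and dragged
- riser: low wooden desk riser, fixed, 240 (its x) x 340 (its y) mm, flat top 70 mm above the desk; origin on the desk under its centre. Its front edge lies at its x = -120 mm, towards the robot, and the space beneath and before that edge is free
- rack: plain metal mug rack, fixed; origin on the desk under the cross bar, which runs along its y (400 mm, 14 mm thick, 210 mm up, on a post at each end); three hooks and, on its y = 0, a grey foot channel point along its -x, towards the robot. The channel's back stop is at x = -35 mm. Post feet at y = +-200 mm are 12 mm high
- mouth (a point): mouth of the rack's grey foot channel, middle of its floor, 22 mm above the desk, at rack x = -155 mm. Inside 56 mm wide, 10 mm high between floor and two side lips (tops 36 mm above the desk), open on top between the lips; no lips over the two 17 mm guide cheeks that flare out before the mouth. The plate goes in along the rack's +x
- home (a point): where the plate's origin must be when it is fully home: on the channel floor, 125 mm in front of the rack's origin; the plate's x then lies along the rack's x, its front 60 mm stand out of the mouth
- mug_1: white ceramic mug, body 64 mm across and 90 mm tall, wall 4 mm; origin at the centre of its underside, z up its axis; its handle (10 mm thick round bar) stands out along its +y to 71 mm from the axis, between 13 and 79 mm up. May be absent. Stands upright on the desk at the start; about 0.25 kg
- mug_1_hole (a point): middle of the opening in the handle of mug_1, 47 mm from the mug axis and 46 mm above its underside; the opening is 29 mm wide (away from the body) by 46 mm high (along the mug axis) and passes through along the mug's x
- mug_2: white ceramic mug, body 64 mm across and 90 mm tall, wall 4 mm; origin at the centre of its underside, z up its axis; its handle (10 mm thick round bar) stands out along its +y to 71 mm from the axis, between 13 and 79 mm up. May be absent. Stands upright on the desk at the start; about 0.25 kg
- mug_2_hole (a point): middle of the opening in the handle of mug_2, 47 mm from the mug axis and 46 mm above its underside; the opening is 29 mm wide (away from the body) by 46 mm high (along the mug axis) and passes through along the mug's x
- mug_3: white ceramic mug, body 64 mm across and 90 mm tall, wall 4 mm; origin at the centre of its underside, z up its axis; its handle (10 mm thick round bar) stands out along its +y to 71 mm from the axis, between 13 and 79 mm up. May be absent. Stands upright on the desk at the start; about 0.25 kg
- mug_3_hole (a point): middle of the opening in the handle of mug_3, 47 mm from the mug axis and 46 mm above its underside; the opening is 29 mm wide (away from the body) by 46 mm high (along the mug axis) and passes through along the mug's x
- hook_1 (a point): right-hand (rack y = -135 mm) hook of the rack: point on the axis of its level round bar (8 mm thick, 210 mm above the desk), 70 mm in front of the cross bar it grows from; the hook runs towards the rack's -x, is straight to 30 mm beyond this point and there turns up 15 mm (38 mm beyond the point at its very end); a mug let go there swings down below it and sways for some seconds
- hook_2 (a point): middle (rack y = 0) hook of the rack: point on the axis of its level round bar (8 mm thick, 210 mm above the desk), 70 mm in front of the cross bar it grows from; the hook runs towards the rack's -x, is straight to 30 mm beyond this point and there turns up 15 mm (38 mm beyond the point at its very end); a mug let go there swings down below it and sways for some seconds
- hook_3 (a point): left-hand (rack y = +135 mm) hook of the rack: point on the axis of its level round bar (8 mm thick, 210 mm above the desk), 70 mm in front of the cross bar it grows from; the hook runs towards the rack's -x, is straight to 30 mm beyond this point and there turns up 15 mm (38 mm beyond the point at its very end); a mug let go there swings down below it and sways for some seconds
- jar: white plastic jar, 66 mm across, 75 mm tall, standing on the right part of the riser; leave alone
- carton: small brown carton, 70 x 100 x 45 mm, at the back of the riser, on its left; leave alone
- stapler: black stapler, 130 x 32 x 45 mm, on the desk behind the rack and riser; leave alone
Not all that is in view belongs to the job. Several things have the shape of the plate; the one meant has the colours described above.

How it is judged:
On the way, in this order (a step that is already met when the one before it is completed fails the run):
1. the plate lies flat on the riser and sticks out at least 25 mm over its front edge (x of plate in the frame of riser between -0.125 and -0.055 m and z of plate in the frame of riser between 0.067 and 0.073 m and angle between plate's own z axis and vertical below 0.05 rad and contact force between plate and riser above 0.5 N), for 0.2 s.
2. the plate is fully home in the channel of the rack while no mug hangs yet (distance between plate and home below 0.01 m and angle between the x axis of plate and the x axis of rack, either way round below 0.12 rad and height (world z) of each of mug_1, mug_2, mug_3 below 0.06 m), for 0.2 s.
At the end, for the whole second after the job is handed in: The plate is within 10 mm of fully home in the channel, lengthwise to about 7 degrees and at rest; every mug present hangs by its handle on a hook of the rack (middle of the handle's opening within 55 mm of the hook point and above 150 mm); a gentle sway does not matter (distance between plate and home below 0.01 m and angle between the x axis of plate and the x axis of rack, either way round below 0.12 rad and linear speed of plate below 0.02 m/s and (distance between mug_1_hole and hook_1 below 0.055 m or distance between mug_1_hole and hook_2 below 0.055 m or distance between mug_1_hole and hook_3 below 0.055 m) and height (world z) of each of mug_1_hole, mug_2_hole, mug_3_hole above 0.15 m and (distance between mug_2_hole and hook_1 below 0.055 m or distance between mug_2_hole and hook_2 below 0.055 m or distance between mug_2_hole and hook_3 below 0.055 m) and (distance between mug_3_hole and hook_1 below 0.055 m or distance between mug_3_hole and hook_2 below 0.055 m or distance between mug_3_hole and hook_3 below 0.055 m)); the robot touches nothing.
It fails at once if the jar is moved more than 40 mm (distance of jar from where it was at the start of the episode above 0.04 m).
It fails at once if the carton is moved more than 40 mm (distance of carton from where it was at the start of the episode above 0.04 m).
It fails at once if the stapler is moved more than 40 mm (distance of stapler from where it was at the start of the episode above 0.04 m).
Of mug_1, mug_2, mug_3 only 2 to 3 are there at a start; the rules pass over those that are not, and their reading is None.
At some moment in a run one of mug_1, mug_2, mug_3 may be knocked a few centimetres aside while the robot is not near it.
It also fails if it takes over 210 s, if anything falls off the work surface, if the arm or the gripper's body presses on something with over 40 N, if the wrist force passes 120 N, or if a joint passes its speed limit or range.

## Robot

A 6-joint arm with a two-finger parallel gripper is mounted at the origin on the work surface. World frame = base frame: x ahead of the robot, y to its left, z up, the work surface at z = 0. Lengths are in m, angles in rad, forces in N, time in s.
With the tool pointing down it reaches from about 0.3 to 1 m from the base axis. Payload 5.1 kg.
Tool frame: the origin (TCP) lies at the very end of the fingers, on their centre line; the grasp point (between the pads) lies 19 mm behind it (grip_depth is the distance from the TCP to the grasp point, in m); z points along the fingers, y is the line along which they close (so a half turn about z gives the same grasp; the last joint's range is limited). The gripper opens to 95 mm and grips with 3 to 60 N. Pads are 20 mm wide; open, the fingers measure 119 mm over their backs; the gripper's body (75 mm by 180 mm) begins 59 mm behind the grasp point.
Start: joints at [-1.334, 0.124, 1.65, -0, 1.367, -0.083], TCP at [0.204, -0.617, 0.215] pointing down, gripper open.
Joint ranges: [-2.61, 2.61], [-1.02, 2.33], [0.03, 2.71], [-1.35, 4.49], [0.32, 2.68], [-2.91, 2.91]. Speed limits (rad/s): [2.57, 2.57, 3.14, 3.14, 3.14, 3.14].

## Interface

Orientations are given as a unit quaternion [w, x, y, z].
In Python, from cell import * gives the robot as it stands.
- The arm moves only by the tool send_rows, never from a script. Its arguments are lists of equal length, an entry for each row: "translation": the shift along the tool's x, y, z in m, a list of three; "dr": the turn, a rotation vector about the tool's x, y, z in rad, a list of three; "hand": the finger opening in m, from 0 to 0.0951. In form: {"translation": [[x, y, z], ...], "dr": [[rx, ry, rz], ...], "hand": [hand, ...]}. A call has 1 to 12 rows; each row is the pose to reach, as a shift and turn from the pose commanded when the call began, along the tool's axes at that moment; what a row does not reach only later rows make up. A row lasts 1/12 s, in which the tool goes at most 41.7 mm and 7.16 degrees, less where a joint would pass 70% of its speed; a pose out of reach is approached as far as the arm can. A call with a gripper value outside its range is refused whole. The fingers move at their own pace and stop on an object; the grip force is fixed at half the most. Time passes only in rows, so rows that repeat a pose let the fingers close. It gives the time, the measured TCP pose, the force, the opening and the grip force at its end, in the units of the state.
- get_state(): the state, without advancing time (a new reading comes with each control period).
- grab_frame(name): name is "scene" or "top" or "wrist"; returns a dict with "frame" (400x640x3 uint8, red, green, blue), "range_z" (400x640 float32, m along the optical axis (not along the pixel's ray), 0 where there is no reading), "fx", "fy", "cx", "cy" (pixels), "R" (3x3) and "t" (3): a world point X has camera coordinates R X + t. Camera axes: x right, y down, z forward; pixel columns grow to the right and rows downward; lengths in m; the calibration is good to about 2 mm. A picture is of the moment at which its call begins.
- sign_off(): hands the job in; it is judged then, once.
The state is a dict: "clock": time; "qpos": joint angles; "qd": joint speeds; "tau": joint torques, N m; "position": TCP position; "orientation": TCP orientation; "force": force on the tool from outside, world axes, zero at the start; "moment": the same for the moment, N m; "width": opening from 0.0 (shut) to 1.0 (fully open); "grasp_force": force on a finger pad.
Only numpy, scipy, OpenCV 4.12 (cv2) and the standard library are available. Lean on these libraries where they do the work, as an engineer would, in place of code of your own. Each camera call takes 0.05 s, during which the arm holds its last target. There are 200 camera calls.

## Working session

There is one attempt and no reset: what is moved stays moved. The work goes in short steps, Python scripts to look and compute and a tool call to move; the robot and the scene stay as the last step left them, time stands still between calls to the robot, and variables do not carry over. Pictures are saved under pics/ and viewed, at most 14 in all, crops included, and the job is handed in when it is done.

Besides the shell and the picture viewer there is one more tool, called after "Request:" as name(argument=value, ...) on one line, values as JSON. send_rows: Moves the arm, as the interface text tells. Its arguments: {"type":"object","properties":{"translation":{"type":"array","items":{"type":"array","items":{"type":"number"}}},"dr":{"type":"array","items":{"type":"array","items":{"type":"number"}}},"hand":{"type":"array","items":{"type":"number"}}},"required":["translation","dr","hand"]}

```bash
mkdir -p pics
cat > h.py <<'E'
from cell import *
import numpy as np, cv2, os
from scipy.spatial.transform import Rotation as Rn
def cam(n, save=None):
    f=grab_frame(n)
    if save: cv2.imwrite('pics/'+save, cv2.cvtColor(f['frame'],cv2.COLOR_RGB2BGR))
    return f
def pts(f):
    z=f['range_z'].astype(float); v,u=np.mgrid[0:z.shape[0],0:z.shape[1]]
    C=np.stack([(u-f['cx'])/f['fx']*z,(v-f['cy'])/f['fy']*z,z],-1)
    P=(C-np.array(f['t']))@np.array(f['R']); P[z<=0]=np.nan
    return P
def proj(f,X):
    c=np.array(f['R'])@np.array(X)+np.array(f['t']); return c[0]/c[2]*f['fx']+f['cx'],c[1]/c[2]*f['fy']+f['cy']
def pose():
    s=get_state(); w,x,y,z=s['orientation']; return np.array(s['position']),Rn.from_quat([x,y,z,w])
E
python3 - <<'E'
from h import *
for n in ['scene','top']:
    f=cam(n,n+'0.png'); np.savez(n+'0.npz',**{k:np.array(v) for k,v in f.items()}); print(n,-np.array(f['R']).T@np.array(f['t']))
s=get_state();print(s)
E
```

```text
scene [ 1.01885787 -0.53183157  1.35724664]
top [ 0.36726735 -0.01180323  1.46103278]
{'clock': 0.1, 'qpos': array([-1.33358120e+00,  1.24437972e-01,  1.65155525e+00,  8.88478718e-06,
        1.36749062e+00, -8.25936109e-02]), 'qd': array([-1.15735360e-03, -9.45675049e-04, -7.61118075e-05,  9.65258636e-04,
        2.26252984e-03,  9.07142987e-05]), 'tau': array([ 2.04740331e-04, -4.18882835e+01, -3.61095822e+01,  7.76101789e-02,
        4.61723981e-02, -6.94399205e-05]), 'position': array([ 0.20419044, -0.61647592,  0.21350068]), 'orientation': array([-9.43105127e-04,  9.87242216e-01,  1.59222837e-01, -6.86947039e-05]), 'force': array([ 0.69803831, -0.62791397,  0.17796724]), 'moment': array([-0.01301142, -0.0151379 ,  0.02401757]), 'grasp_force': 0.0, 'width': 1.0004190413552962}
```

View pics/top0.png

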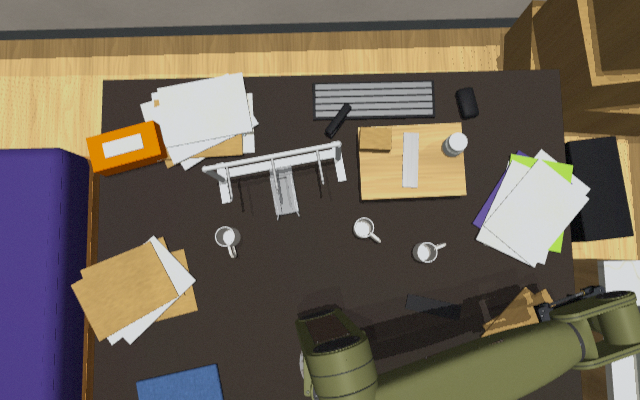

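View pics/scene0.png

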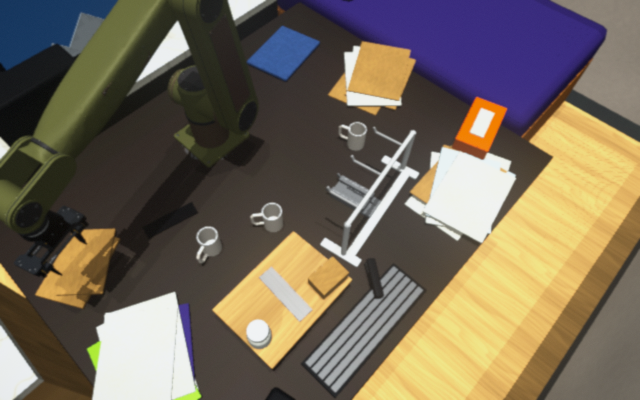

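The top view (+x up, +y left) shows the steel-grey plate on the riser at (410,160). It also shows the rack at (280,165) with its channel at (284,192), and mugs at (227,240), (364,230) and (428,253). The jar is at (455,145), the carton at (376,138) and the stapler at (338,120).
Plate look-alikes are the dark bar on the desk at (433,305), the keyboard at (373,100), and the carton and cardboard at (517,313). I choose the bare-steel one on the riser at (410,160).

Run:
```python
from h import *
f=dict(np.load('top0.npz')); P=pts(f); im=f['frame']; hsv=cv2.cvtColor(im,cv2.COLOR_RGB2HSV)
cv2.imwrite('pics/crop1.png',cv2.resize(cv2.cvtColor(im[70:280,190:490],cv2.COLOR_RGB2BGR),None,fx=2.6,fy=2.6,interpolation=cv2.INTER_CUBIC))
Z=P[...,2]
for n,(u,v) in dict(plate=(410,160),riser=(385,185),desk=(330,260),bar=(270,160),chan=(284,185),dark=(433,305),jar=(455,140)).items(): print(n,np.round(P[v,u],3),hsv[v,u])
def rect(n,m):
    m=cv2.morphologyEx(m.astype(np.uint8),cv2.MORPH_OPEN,np.ones((3,3)))
    k,l,st,_=cv2.connectedComponentsWithStats(m)
    for i in range(1,k):
        if st[i,4]<150: continue
        q=P[l==i][:,:2].astype(np.float32); r=cv2.minAreaRect(q); b=cv2.boxPoints(r)
        print(n,st[i,:],np.round(r[0],4),np.round(r[1],4),round(r[2],2),'z',np.round(np.median(P[l==i][:,2]),4)); print(np.round(b,3).tolist())
box=np.zeros(Z.shape,bool); box[110:210,350:475]=1
rect('plate',box&(hsv[...,1]<50)&(abs(Z-.073)<.008))
rect('riser',box&(abs(Z-.071)<.012))
box[:]=0; box[130:220,195:355]=1
rect('bar',box&(abs(Z-.214)<.012))
rect('foot',box&(Z>.014)&(Z<.05))
box[:]=0; box[215:270,200:460]=1
rect('mugs',box&(Z>.012)&(Z<.12))
```

```text
plate [ 0.652 -0.258  0.073] [ 90   1 205]
riser [ 0.572 -0.175  0.067] [ 20 105 216]
desk [ 0.332  0.01  -0.004] [ 9 49 67]
bar [0.675 0.208 0.01 ] [  9  14 124]
chan [0.586 0.159 0.023] [105   3 176]
dark [ 0.179 -0.327  0.007] [150   9  54]
jar [ 0.696 -0.385  0.146] [ 98   5 219]
plate [402 132  17  56 845] [ 0.6537 -0.258 ] [0.0509 0.181 ] 86.3 z 0.074
[[0.5619999766349792, -0.27799999713897705], [0.7419999837875366, -0.289000004529953], [0.7459999918937683, -0.23800000548362732], [0.5649999976158142, -0.22699999809265137]]
riser [ 359  122  108   78 6396] [ 0.6531 -0.263 ] [0.2423 0.3415] 1.39 z 0.0705
[[0.527999997138977, -0.0949999988079071], [0.5360000133514404, -0.43700000643730164], [0.777999997138977, -0.4309999942779541], [0.7699999809265137, -0.08900000154972076]]
bar [202 141 139  31 722] [0.6381 0.1731] [0.0297 0.415 ] 9.36 z 0.2154
[[0.5899999737739563, 0.375], [0.6570000052452087, -0.03400000184774399], [0.6859999895095825, -0.028999999165534973], [0.6190000176429749, 0.3799999952316284]]
foot [ 195  130   50   28 1234] [0.7334 0.3771] [0.1696 0.0927] 88.11 z 0.027

[... 466 characters left out ...]
36  0.0618] 83.24 z 0.0673
[[0.38600000739097595, 0.3409999907016754], [0.4480000138282776, 0.3330000042915344], [0.4519999921321869, 0.36899998784065247], [0.39100000262260437, 0.37599998712539673]]
mugs [227 228  13  29 185] [0.398  0.3236] [0.0225 0.091 ] 81.41 z 0.0643
[[0.35100001096725464, 0.3190000057220459], [0.4410000145435333, 0.3059999942779541], [0.4449999928474426, 0.328000009059906], [0.35499998927116394, 0.34200000762939453]]
mugs [426 242  19  20 165] [ 0.3535 -0.3241] [0.0539 0.0651] 80.83 z 0.0736
[[0.31700000166893005, -0.34599998593330383], [0.38100001215934753, -0.35600000619888306], [0.38999998569488525, -0.30300000309944153], [0.32600000500679016, -0.2919999957084656]]
```

View pics/crop1.png

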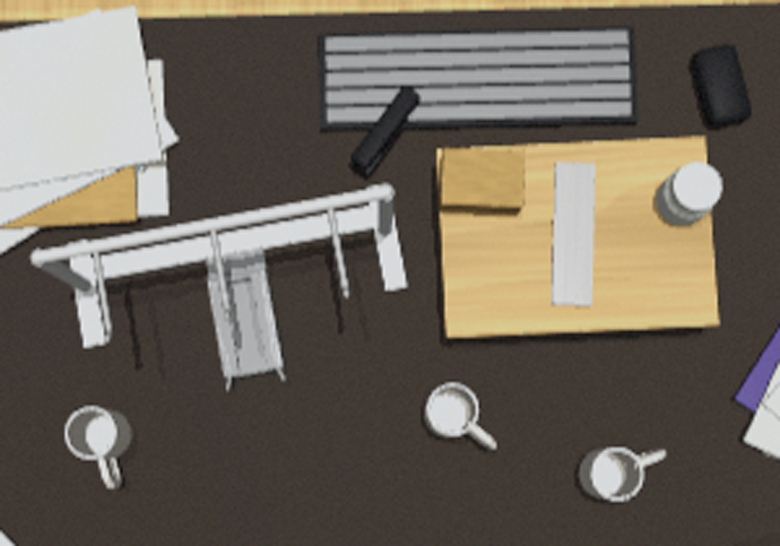

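```bash
cat >> h.py <<'E'
def plan(X,yaw_deg,tilt=0.):
    """shift and turn in tool axes; tool z down, tool x at yaw_deg; tilt about tool y"""
    p,R=pose(); T=Rn.from_euler('z',yaw_deg,degrees=True)*Rn.from_euler('x',180,degrees=True)*Rn.from_euler('y',tilt,degrees=True)
    d=R.inv().apply(np.array(X)-p); r=(R.inv()*T).as_rotvec()
    print('shift',np.round(d,4),'dr',np.round(r,4),'rows>=',np.ceil(max(np.linalg.norm(d)/.0417,np.degrees(np.linalg.norm(r))/7.16)))
E
python3 - <<'E'
from h import *
plan([.654,-.258,.26],-3.6)
E
```

```text
shift [ 0.5397 -0.199  -0.046 ] dr [-1.900e-03  2.000e-04  3.826e-01] rows>= 14.0
```

Request:
send_rows(translation=[[0, 0, -0.04], [0.1, -0.037, -0.046], [0.2, -0.074, -0.046], [0.3, -0.11, -0.046], [0.4, -0.148, -0.046], [0.54, -0.199, -0.046], [0.54, -0.199, -0.046], [0.54, -0.199, -0.046], [0.54, -0.199, -0.046], [0.54, -0.199, -0.046], [0.54, -0.199, -0.046], [0.54, -0.199, -0.046]], dr=[[0, 0, 0.1], [0, 0, 0.2], [0, 0, 0.3], [0, 0, 0.383], [0, 0, 0.383], [0, 0, 0.383], [0, 0, 0.383], [0, 0, 0.383], [0, 0, 0.383], [0, 0, 0.383], [0, 0, 0.383], [0, 0, 0.383]], hand=[0, 0, 0, 0, 0, 0, 0, 0, 0, 0, 0, 0])

```text
clock: 1.1
position: [0.5638, -0.3297, 0.2595]
orientation: [-0.0, 1.0, -0.032, -0.0]
force: [-0.3, -0.8, -0.0]
width: 0.218
grasp_force: 0.0
```

Run:
```python
from h import *
plan([.654,-.258,.26],-3.6)
f=cam('wrist','w1.png'); print(-np.array(f['R']).T@np.array(f['t']))
P=pts(f); hsv=cv2.cvtColor(f['frame'],cv2.COLOR_RGB2HSV)
m=(hsv[...,1]<40)&(abs(P[...,2]-.074)<.01); print(m.sum())
print(proj(f,[.654,-.258,.074]))
```

```text
shift [ 0.0855 -0.0772 -0.0005] dr [-0.0004  0.0007 -0.0003] rows>= 3.0
[ 0.64092581 -0.33477394  0.42897965]
7293
(np.float64(258.6318359566727), np.float64(105.71530875113584))
```

View pics/w1.png

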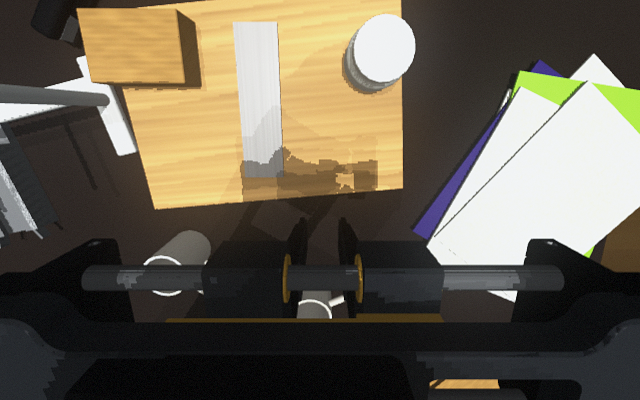

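The wrist view confirms the bare-steel plate on the riser at columns 233–283, rows 22–178. The riser's front edge is near row 200, with the jar at (380,50) and the carton at (140,45).

Run:
```python
from h import *
f=cam('wrist'); P=pts(f); hsv=cv2.cvtColor(f['frame'],cv2.COLOR_RGB2HSV); Z=P[...,2]
def rect(m):
    m=cv2.morphologyEx(m.astype(np.uint8),cv2.MORPH_OPEN,np.ones((3,3))); k,l,st,_=cv2.connectedComponentsWithStats(m); i=1+np.argmax(st[1:,4])
    q=P[l==i]; r=cv2.minAreaRect(q[:,:2].astype(np.float32)); print(np.round(r[0],4),np.round(r[1],4),round(r[2],2),np.median(q[:,2])); print(np.round(cv2.boxPoints(r),4).tolist())
b=np.zeros(Z.shape,bool); b[:200,220:300]=1
rect(b&(hsv[...,1]<50)&(abs(Z-.073)<.012)&(P[...,0]>.5))
b[:]=0; b[:215,80:405]=1
q=P[b&(abs(Z-.07)<.008)]; 
for y in (-.35,-.3,-.2,-.15): s=q[abs(q[:,1]-y)<.004]; print(y,np.round(s[:,0].min(),4))
plan([.67,-.259,.12],-3.6)
```

```text
[ 0.6551 -0.2586] [0.0516 0.1794] 86.54 0.0732717503989337
[[0.5640000104904175, -0.27889999747276306], [0.7430999875068665, -0.2897000014781952], [0.7462000250816345, -0.23819999396800995], [0.5672000050544739, -0.227400004863739]]
-0.35 0.5353
-0.3 0.5342
-0.2 0.5328
-0.15 0.531
shift [ 0.0999 -0.0736  0.1393] dr [-0.0021 -0.0001  0.0062] rows>= 5.0
```

Run:
```python
from h import *
plan([.64,-.2577,.085],-3.5)
```

```text
shift [ 0.0699 -0.0731  0.1743] dr [-0.0021 -0.0001  0.0044] rows>= 5.0
```

Request:
send_rows(translation=[[0.035, -0.0365, 0.0], [0.07, -0.073, 0.0], [0.07, -0.073, 0.0], [0.07, -0.073, 0.04], [0.07, -0.073, 0.08], [0.07, -0.073, 0.12], [0.07, -0.073, 0.15], [0.07, -0.073, 0.174], [0.07, -0.073, 0.174], [0.07, -0.073, 0.174]], dr=[[0, 0, 0.004], [0, 0, 0.004], [0, 0, 0.004], [0, 0, 0.004], [0, 0, 0.004], [0, 0, 0.004], [0, 0, 0.004], [0, 0, 0.004], [0, 0, 0.004], [0, 0, 0.004]], hand=[0, 0, 0, 0, 0, 0, 0, 0, 0, 0])

```text
clock: 2.03
position: [0.6354, -0.263, 0.0841]
orientation: [-0.001, 0.999, -0.034, -0.002]
force: [0.3, 0.2, 0.2]
width: 0.005
grasp_force: 0.0
```

Request:
send_rows(translation=[[0, 0, 0.005], [0, 0, 0.009], [0, 0, 0.0105], [0, 0, 0.012], [0, 0, 0.012], [0, 0, 0.012]], dr=[[0, 0, 0], [0, 0, 0], [0, 0, 0], [0, 0, 0], [0, 0, 0], [0, 0, 0]], hand=[0, 0, 0, 0, 0, 0])

```text
clock: 2.53
position: [0.6374, -0.2631, 0.0747]
orientation: [0.0, 0.999, -0.034, 0.0]
force: [0.7, -0.7, 0.2]
width: 0.006
grasp_force: 0.0
```

Request:
send_rows(translation=[[0, 0, 0.001], [0, 0, 0.002], [0, 0, 0.003], [0, 0, 0.003], [0, 0, 0.003]], dr=[[0, 0, 0], [0, 0, 0], [0, 0, 0], [0, 0, 0], [0, 0, 0]], hand=[0, 0, 0, 0, 0])

```text
clock: 2.95
position: [0.6387, -0.2637, 0.0743]
orientation: [0.001, 0.999, -0.034, 0.002]
force: [-2.3, 0.9, 8.5]
width: 0.006
grasp_force: 4.2
```

Request:
send_rows(translation=[[-0.004, 0, 0.0005], [-0.01, 0, 0.0005], [-0.017, 0, 0.0005], [-0.024, 0, 0.0005], [-0.031, 0, 0.0005], [-0.038, 0, 0.0005], [-0.045, 0, 0.0005], [-0.052, 0, 0.0005], [-0.059, 0, 0.0005], [-0.066, 0, 0.0005], [-0.073, 0, 0.0005], [-0.08, 0, 0.0005]], dr=[[0, 0, 0], [0, 0, 0], [0, 0, 0], [0, 0, 0], [0, 0, 0], [0, 0, 0], [0, 0, 0], [0, 0, 0], [0, 0, 0], [0, 0, 0], [0, 0, 0], [0, 0, 0]], hand=[0, 0, 0, 0, 0, 0, 0, 0, 0, 0, 0, 0])

```text
clock: 3.95
position: [0.5599, -0.259, 0.0743]
orientation: [0.002, 0.999, -0.034, 0.004]
force: [1.6, -0.6, 7.9]
width: 0.003
grasp_force: 4.1
```

```bash
cat >> h.py <<'E'
def rect(P,m):
    m=cv2.morphologyEx(m.astype(np.uint8),cv2.MORPH_OPEN,np.ones((3,3))); k,l,st,_=cv2.connectedComponentsWithStats(m); i=1+np.argmax(st[1:,4])
    q=P[l==i]; r=cv2.minAreaRect(q[:,:2].astype(np.float32)); print(st[i],np.round(r[0],4),np.round(r[1],4),round(r[2],2),np.median(q[:,2])); print(np.round(cv2.boxPoints(r),4).tolist())
E
python3 - <<'E'
from h import *
print(get_state()['force'],get_state()['position'])
f=cam('scene','s2.png'); P=pts(f); hsv=cv2.cvtColor(f['frame'],cv2.COLOR_RGB2HSV)
m=(hsv[...,1]<50)&(hsv[...,2]>90)&(abs(P[...,2]-.074)<.008)&(P[...,0]>.45)&(abs(P[...,1]+.26)<.07); rect(P,m)
E
```

```text
[ 1.64617505 -0.64537521  7.89852559] [ 0.55993138 -0.25899207  0.07428187]
[263 269  30  32 493] [ 0.6181 -0.2563] [0.05   0.0975] 86.29 0.07501342856229402
[[0.567799985408783, -0.27810001373291016], [0.6650999784469604, -0.28439998626708984], [0.66839998960495, -0.2345000058412552], [0.5710999965667725, -0.2282000035047531]]
```

Request:
send_rows(translation=[[0, 0, -0.004], [0, 0, -0.02], [0, 0, -0.05], [-0.03, 0.004, -0.06], [-0.045, 0.008, -0.06], [-0.045, 0.008, -0.06], [-0.045, 0.008, -0.06], [-0.045, 0.008, -0.06], [-0.045, 0.008, -0.06], [-0.045, 0.008, -0.06]], dr=[[0, 0, 0], [0, 0, 0], [0, 0, 0], [0, 0, 0], [0, 0, 0], [0, 0, 0], [0, 0, 0], [0, 0, 0], [0, 0, 0], [0, 0, 0]], hand=[0, 0, 0.08, 0.08, 0.08, 0.08, 0.08, 0.08, 0.08, 0.08])

```text
clock: 4.83
position: [0.5123, -0.2623, 0.1299]
orientation: [-0.0, 0.999, -0.033, -0.0]
force: [-0.1, 0.1, 0.1]
width: 0.511
grasp_force: 0.0
```

Run:
```python
from h import *
f=cam('wrist','w3.png'); P=pts(f); hsv=cv2.cvtColor(f['frame'],cv2.COLOR_RGB2HSV)
m=(hsv[...,1]<50)&(hsv[...,2]>60)&(abs(P[...,2]-.073)<.012)&(P[...,0]>.45)&(abs(P[...,1]+.26)<.06); rect(P,m)
p,R=pose();print(p,get_state()['width'])
f=cam('top'); P=pts(f); hsv=cv2.cvtColor(f['frame'],cv2.COLOR_RGB2HSV)
m=(hsv[...,1]<50)&(hsv[...,2]>60)&(abs(P[...,2]-.073)<.012)&(P[...,0]>.45)&(abs(P[...,1]+.26)<.06); rect(P,m)
```

```text
[  270     1    71   234 14762] [ 0.5769 -0.2544] [0.051  0.1802] 86.49 0.0733224494513268
[[0.48539999127388, -0.2743000090122223], [0.6653000116348267, -0.28540000319480896], [0.66839998960495, -0.2345000058412552], [0.4884999990463257, -0.22339999675750732]]
[ 0.51225027 -0.2623288   0.13001267] 0.5481286445694602
[402 156  17  29 393] [ 0.619 -0.257] [0.0515 0.0945] 85.91 0.073886472331035
[[0.5699999928474426, -0.2793000042438507], [0.6643000245094299, -0.28610000014305115], [0.667900025844574, -0.23469999432563782], [0.5737000107765198, -0.22789999842643738]]
```

View pics/w3.png

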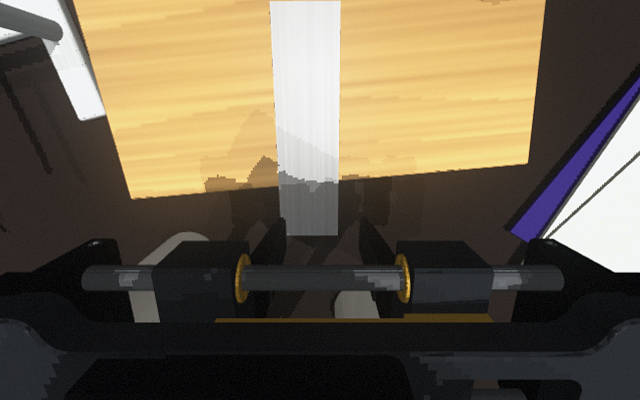

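The plate overhangs the riser front at columns 285–338, rows 185–235, between the open fingers. Its measured centre is (0.577,-0.254), so it sticks out about 47 mm.

Request:
send_rows(translation=[[0.002, -0.012, 0], [0.002, -0.012, 0], [0.002, -0.012, 0], [0.002, -0.012, 0], [0.002, -0.012, 0], [0.002, -0.012, 0.02], [0.002, -0.012, 0.045], [0.002, -0.012, 0.074], [0.002, -0.012, 0.074], [0.002, -0.012, 0.074], [0.002, -0.012, 0.074]], dr=[[0, 0, 0], [0, 0, 0], [0, 0, 0], [0, 0, 0], [0, 0, 0], [0, 0, 0], [0, 0, 0], [0, 0, 0], [0, 0, 0], [0, 0, 0], [0, 0, 0]], hand=[0.08, 0.08, 0.08, 0.08, 0.08, 0.08, 0.08, 0.08, 0.08, 0.08, 0.08])

```text
clock: 5.85
position: [0.5154, -0.2513, 0.0579]
orientation: [0.0, 0.999, -0.034, 0.001]
force: [0.2, 0.4, 0.0]
width: 0.839
grasp_force: 0.0
```

Request:
send_rows(translation=[[0, 0, 0], [0, 0, 0], [0, 0, 0], [0, 0, 0], [0, 0, 0], [0, 0, 0], [0, 0, 0], [0, 0, 0], [0, 0, 0], [0, 0, 0]], dr=[[0, 0, 0], [0, 0, 0], [0, 0, 0], [0, 0, 0], [0, 0, 0], [0, 0, 0], [0, 0, 0], [0, 0, 0], [0, 0, 0], [0, 0, 0]], hand=[0.04, 0.04, 0.04, 0.04, 0.04, 0.04, 0.04, 0.04, 0.04, 0.04])

```text
clock: 6.68
position: [0.5149, -0.2509, 0.0571]
orientation: [0.0, 0.999, -0.034, 0.0]
force: [-1.7, 0.4, 4.3]
width: 0.522
grasp_force: 30.0
```

Request:
send_rows(translation=[[0, 0, -0.01], [0, 0, -0.03], [0, 0, -0.06], [0, 0, -0.09], [0, 0, -0.11], [0, 0, -0.11], [0, 0, -0.11]], dr=[[0, 0, 0], [0, 0, 0], [0, 0, 0], [0, 0, 0], [0, 0, 0], [0, 0, 0], [0, 0, 0]], hand=[0.04, 0.04, 0.04, 0.04, 0.04, 0.04, 0.04])

```text
clock: 7.27
position: [0.5149, -0.2509, 0.1671]
orientation: [0.0, 0.999, -0.034, 0.001]
force: [-0.1, 0.2, -4.1]
width: 0.523
grasp_force: 30.0
```

```bash
cat >> h.py <<'E'
def plate_tilt(f,P=None):
    """fit plane to the held plate seen in the wrist camera"""
    P=pts(f); hsv=cv2.cvtColor(f['frame'],cv2.COLOR_RGB2HSV); p,R=pose()
    L=R.inv().apply((P-p).reshape(-1,3)).reshape(P.shape)  # tool frame
    m=(hsv[...,1]<50)&(hsv[...,2]>60)&(abs(L[...,1])<.03)&(L[...,0]>.015)&(L[...,0]<.18)&(abs(L[...,2]+.018)<.06)
    m=cv2.erode(m.astype(np.uint8),np.ones((3,3)))>0
    q=L[m]; A=np.c_[q[:,0],q[:,1],np.ones(len(q))]; c=np.linalg.lstsq(A,q[:,2],rcond=None)[0]
    r=cv2.minAreaRect(q[:,:2].astype(np.float32))
    print('n',len(q),'slope dz/dx, dz/dy, z0',np.round(c,4),'resid',np.std(A@c-q[:,2]).round(4),'xmax',q[:,0].max().round(4),'rect',np.round(r[0],4),np.round(r[1],4),round(r[2],2))
    return q
E
python3 - <<'E'
from h import *
s=get_state(); print(s['position'],s['force'],s['moment'])
plate_tilt(cam('wrist','w4.png'))
E
```

```text
[ 0.51486568 -0.25089066  0.16708586] [-0.05189336  0.1577643  -4.05842371] [0.03806606 0.17389475 0.02369733]
n 6713 slope dz/dx, dz/dy, z0 [ 0.7523 -0.0405 -0.0163] resid 0.0007 xmax 0.0776 rect [0.0463 0.0007] [0.0488 0.0624] 89.63
```

Request:
send_rows(translation=[[0, 0, -0.02], [0, 0, -0.04], [0, 0, -0.06], [0, 0, -0.06], [0, 0, -0.06], [0, 0, -0.06], [0, 0, -0.06], [0, 0, -0.06], [0, 0, -0.06], [0, 0, -0.06], [0, 0, -0.06], [0, 0, -0.06]], dr=[[0, 0.05, 0], [0, 0.12, 0], [0, 0.19, 0], [0, 0.26, 0], [0, 0.33, 0], [0, 0.4, 0], [0, 0.47, 0], [0, 0.54, 0], [0, 0.6, 0], [0, 0.65, 0], [0, 0.65, 0], [0, 0.65, 0]], hand=[0.04, 0.04, 0.04, 0.04, 0.04, 0.04, 0.04, 0.04, 0.04, 0.04, 0.04, 0.04])

```text
clock: 8.32
position: [0.513, -0.2499, 0.2227]
orientation: [0.009, 0.948, -0.033, 0.316]
force: [0.4, 0.2, -2.4]
width: 0.518
grasp_force: 30.0
```

Run:
```python
from h import *
s=get_state(); print(s['position'],s['qpos'],s['moment'])
plate_tilt(cam('wrist'))
f=cam('scene','s5.png'); P=pts(f)
hsv=cv2.cvtColor(f['frame'],cv2.COLOR_RGB2HSV)
im=cv2.imread('pics/s5.png'); cv2.imwrite('pics/s5c.png',cv2.resize(im[120:340,180:440],None,fx=2.5,fy=2.5))
```

```text
[ 0.5130133  -0.24991018  0.22274853] [-0.74502132 -0.40020832  2.20513116  0.51420288  0.87737959  0.6542417 ] [0.05336158 0.74412745 0.0329158 ]
n 4538 slope dz/dx, dz/dy, z0 [ 0.9051 -0.0559 -0.0103] resid 0.0008 xmax 0.0581 rect [ 0.0365 -0.0001] [0.0486 0.0428] 89.6
```

View pics/s5c.png

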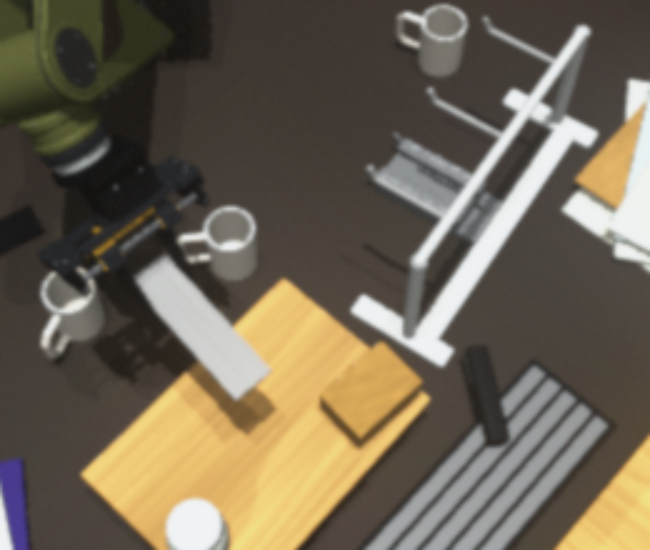

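Scene crop: the plate is held by its end at (195,320), drooping slightly. The rack channel is at (430,190), and all three mugs are standing at (445,40), (228,240) and (72,305).

Run:
```python
from h import *
a=np.radians(9.4); ex=np.array([np.cos(a),np.sin(a)]); ey=np.array([-ex[1],ex[0]])
for n in ('top','scene'):
    f=dict(np.load(n+'0.npz')); P=pts(f)
    q=P[(P[...,2]>.202)&(P[...,2]<.225)&(P[...,0]>.5)&(P[...,0]<.75)&(P[...,1]>-.08)&(P[...,1]<.42)]
    s=q[:,:2]@ex; t=q[:,:2]@ey; c=np.polyfit(t[s>.64],s[s>.64],1)
    # restrict to bar
    for _ in range(3):
        k=abs(s-np.polyval(c,t))<.009; c=np.polyfit(t[k],s[k],1)
    tb=t[k]; print(n,'bar ang',9.4-np.degrees(np.arctan(c[0])),'t range',tb.min(),tb.max(),'s at mid',np.polyval(c,(tb.min()+tb.max())/2),'z',q[k,2].mean(),k.sum())
    m=np.polyval(c,(tb.min()+tb.max())/2)*ex+(tb.min()+tb.max())/2*ey; print('origin',m)
    # hooks
    h=q[s<m@ex-.015]; th=h[:,:2]@ey-m@ey; sh=h[:,:2]@ex-m@ex
    for y0 in (-.135,0,.135):
        kk=abs(th-y0)<.025
        if kk.sum()>5: print(' hook',y0,'y',np.median(th[kk]).round(4),'x min',sh[kk].min().round(4), np.polyfit(sh[kk],th[kk],1).round(3))
    q=P[(P[...,2]>.012)&(P[...,2]<.05)&(P[...,0]>.46)&(P[...,0]<.66)&(abs(P[...,1]-.155)<.07)]
    th=q[:,:2]@ey-m@ey; sh=q[:,:2]@ex-m@ex
    print(' chan x',sh.min(),sh.max())
    for x0 in (-.165,-.14,-.12,-.1,-.08): 
        kk=abs(sh-x0)<.006; print('  x',x0,'y',th[kk].min().round(4),th[kk].max().round(4),'z',np.percentile(q[kk,2],[5,50,95]).round(4))
```

```text
top bar ang 9.532108541668373 t range -0.1409869856461193 0.27404179262828554 s at mid 0.6640241390455481 z 0.21541607295985335 690
origin [0.64424208 0.17408647]
 hook -0.135 y -0.1355 x min -0.1057 [ 0.001 -0.135]
 hook 0 y -0.0013 x min -0.1052 [ 0.007 -0.   ]
 hook 0.135 y 0.1336 x min -0.1032 [0.013 0.134]
 chan x -0.16982961418000642 0.02128872089027989
  x -0.165 y -0.0383 0.0358 z [0.0286 0.0346 0.0397]
  x -0.14 y -0.0386 0.0367 z [0.0197 0.0311 0.04  ]
  x -0.12 y -0.0389 0.0367 z [0.019  0.0314 0.0412]
  x -0.1 y -0.039 0.0373 z [0.0181 0.0311 0.0404]
  x -0.08 y -0.0386 0.0367 z [0.0175 0.0315 0.0401]
scene bar ang 9.471148355950426 t range -0.1430685590128314 0.2734948884556894 s at mid 0.666227281607798 z 0.21597480408036976 564
origin [0.64663029 0.1731497 ]
 hook -0.135 y -0.1354 x min -0.1106 [ 0.002 -0.135]
 hook 0 y -0.0005 x min -0.1111 [-0.006 -0.001]
 hook 0.135 y 0.134 x min -0.1061 [-0.001  0.134]
 chan x -0.17275716864132484 0.019613683098342216
  x -0.165 y -0.0367 0.0362 z [0.0261 0.0325 0.0396]
  x -0.14 y -0.0394 0.0409 z [0.0193 0.0329 0.0404]
  x -0.12 y -0.0393 0.0394 z [0.0162 0.028  0.0407]
  x -0.1 y -0.037 0.0413 z [0.0171 0.0307 0.0407]
  x -0.08 y -0.0379 0.0396 z [0.0171 0.0291 0.0413]
```

Run:
```python
from h import *
p,R=pose(); g=p+R.apply([0,0,-.0145]); print('grip',g)
for tgt in ([.492,-.2493,.11],[.492,-.2493,.075]): print(np.round(R.inv().apply(np.array(tgt)-g),4))
print('world down in tool',R.inv().apply([0,0,-1]))
plate_tilt(cam('wrist'))
```

```text
grip [ 0.50573447 -0.24994797  0.2368707 ]
[-0.0875  0.0004  0.0929]
[-0.1086  0.0004  0.1208]
world down in tool [-0.60304872  0.00108134  0.79770362]
n 4686 slope dz/dx, dz/dy, z0 [ 0.9018 -0.0585 -0.0113] resid 0.0007 xmax 0.059 rect [0.0372 0.0002] [0.0487 0.0435] 89.7
```

Request:
send_rows(translation=[[-0.02, 0, 0.02], [-0.045, 0, 0.047], [-0.07, 0, 0.073], [-0.087, 0, 0.093], [-0.087, 0, 0.093], [-0.087, 0, 0.093], [-0.087, 0, 0.093]], dr=[[0, 0.02, 0], [0, 0.05, 0], [0, 0.08, 0], [0, 0.09, 0], [0, 0.09, 0], [0, 0.09, 0], [0, 0.09, 0]], hand=[0.04, 0.04, 0.04, 0.04, 0.04, 0.04, 0.04])

```text
clock: 9.05
position: [0.5034, -0.2512, 0.1027]
orientation: [0.013, 0.931, -0.031, 0.363]
force: [1.0, -1.1, -2.0]
width: 0.524
grasp_force: 30.0
```

Run:
```python
from h import *
p,R=pose(); g=p+R.apply([0,0,-.0145]); print('grip',g, get_state()['force'])
print(np.round(R.inv().apply(np.array([.492,-.2493,.074])-g),4),'down',R.inv().apply([0,0,-1]))
plate_tilt(cam('wrist'))
f=cam('top'); P=pts(f); hsv=cv2.cvtColor(f['frame'],cv2.COLOR_RGB2HSV)
m=(hsv[...,1]<50)&(hsv[...,2]>60)&(abs(P[...,2]-.1)<.024)&(P[...,0]>.5)&(abs(P[...,1]+.26)<.06)
rect(P,m); q=P[m]; print(np.polyfit(q[:,0],q[:,2],1), q[:,0].min(),q[:,0].max())
```

```text
grip [ 0.49359651 -0.25048423  0.11340618] [ 0.99181485 -1.12994734 -2.01674342]
[-0.0279 -0.0012  0.0279] down [-0.67613357 -0.00219816  0.73677579]
n 2233 slope dz/dx, dz/dy, z0 [ 1.3271 -0.1157 -0.0059] resid 0.0008 xmax 0.0368 rect [ 0.0259 -0.    ] [0.0484 0.0214] 89.52
[404 164  16  42 667] [ 0.5689 -0.2549] [0.0488 0.139 ] 85.44 0.09733092862414938
[[0.4977000057697296, -0.2736999988555908], [0.6363000273704529, -0.2847000062465668], [0.6402000188827515, -0.2361000031232834], [0.5016000270843506, -0.22509999573230743]]
[-0.18844322  0.20419441] 0.50016979068739 0.6375195649796386
```

Request:
send_rows(translation=[[-0.004, 0, 0.004], [-0.008, 0, 0.008], [-0.011, 0, 0.011], [-0.014, 0, 0.014], [-0.017, 0, 0.017], [-0.02, 0, 0.02], [-0.023, 0, 0.023], [-0.025, 0, 0.025], [-0.026, 0, 0.026], [-0.026, 0, 0.026]], dr=[[0, 0, 0], [0, 0, 0], [0, 0, 0], [0, 0, 0], [0, 0, 0], [0, 0, 0], [0, 0, 0], [0, 0, 0], [0, 0, 0], [0, 0, 0]], hand=[0.04, 0.04, 0.04, 0.04, 0.04, 0.04, 0.04, 0.04, 0.04, 0.04])

```text
clock: 9.98
position: [0.5006, -0.2502, 0.0639]
orientation: [0.012, 0.932, -0.031, 0.362]
force: [-0.3, 0.6, 3.7]
width: 0.519
grasp_force: 30.0
```

```bash
cat >> h.py <<'E'
def plate_w(cn='top'):
    f=cam(cn); P=pts(f); hsv=cv2.cvtColor(f['frame'],cv2.COLOR_RGB2HSV)
    m=(hsv[...,1]<50)&(hsv[...,2]>60)&(abs(P[...,2]-.08)<.02)&(P[...,0]>.46)&(abs(P[...,1]+.26)<.06)
    rect(P,m); q=P[m]; q=q[q[:,0]>.55]; print('slope',np.polyfit(q[:,0]-.6,q[:,2],1))
E
python3 - <<'E'
from h import *
p,R=pose(); g=p+R.apply([0,0,-.0145]); print('grip',g, get_state()['force'])
plate_w()
E
```

```text
grip [ 0.4908416  -0.24951903  0.07454917] [-0.26072089  0.57986492  3.69756958]
[402 164  17  53 809] [ 0.5535 -0.2544] [0.0532 0.1688] 86.09 0.077043731869132
[[0.4675000011920929, -0.2752000093460083], [0.6359000205993652, -0.2867000102996826], [0.6395000219345093, -0.23360000550746918], [0.47110000252723694, -0.22210000455379486]]
slope [0.0678925  0.08032463]
```

Request:
send_rows(translation=[[0, 0, 0], [0, 0, 0], [0, 0, 0], [0, 0, 0], [0, 0, 0], [0, 0, -0.02], [0, 0, -0.05], [0, 0, -0.08], [0.03, 0, -0.11], [0.03, 0, -0.11], [0.03, 0, -0.11], [0.03, 0, -0.11]], dr=[[0, 0, 0], [0, 0, 0], [0, 0, 0], [0, 0, 0], [0, 0, 0], [0, 0, 0], [0, -0.1, 0], [0, -0.2, 0], [0, -0.3, 0], [0, -0.45, 0], [0, -0.6, 0], [0, -0.74, 0]], hand=[0.075, 0.075, 0.075, 0.075, 0.075, 0.075, 0.075, 0.075, 0.075, 0.075, 0.075, 0.075])

```text
clock: 11.03
position: [0.4492, -0.2475, 0.1683]
orientation: [0.004, 0.999, -0.034, 0.043]
force: [0.8, -0.3, -0.3]
width: 0.785
grasp_force: 0.0
```

Run:
```python
from h import *
plate_w(); plate_w('wrist')
plan([.5,-.25,.15],-3.5)
```

```text
[402 164  17  44 670] [ 0.5674 -0.2546] [0.052  0.1414] 85.4 0.07408501904223283
[[0.4948999881744385, -0.27489998936653137], [0.6358000040054321, -0.28619998693466187], [0.6399999856948853, -0.23440000414848328], [0.49900001287460327, -0.22310000658035278]]
slope [-0.00687895  0.07398621]
[  294     0    58   195 10498] [ 0.5451 -0.2539] [0.0511 0.1723] 85.88 0.07334063398689286
[[0.45739999413490295, -0.27320000529289246], [0.6292999982833862, -0.2856000065803528], [0.6328999996185303, -0.2345999926328659], [0.460999995470047, -0.22220000624656677]]
slope [0.00063902 0.07336778]
shift [0.0476 0.0002 0.0196] dr [ 0.0006 -0.086  -0.0031] rows>= 2.0
```

Run:
```python
from h import *
plan([.521,-.2513,.057],-4.2)
```

```text
shift [6.06e-02 1.00e-04 1.14e-01] dr [ 0.     -0.0861  0.0091] rows>= 4.0
```

Request:
send_rows(translation=[[0.035, 0, 0.01], [0.068, 0, 0.02], [0.068, 0, 0.02], [0.068, 0, 0.02], [0.066, 0, 0.04], [0.064, 0, 0.07], [0.061, 0, 0.1], [0.0605, 0, 0.114], [0.0605, 0, 0.114], [0.0605, 0, 0.114], [0.0605, 0, 0.114]], dr=[[0, -0.04, 0.009], [0, -0.086, 0.009], [0, -0.086, 0.009], [0, -0.086, 0.009], [0, -0.086, 0.009], [0, -0.086, 0.009], [0, -0.086, 0.009], [0, -0.086, 0.009], [0, -0.086, 0.009], [0, -0.086, 0.009], [0, -0.086, 0.009]], hand=[0.08, 0.08, 0.08, 0.08, 0.08, 0.08, 0.08, 0.08, 0.08, 0.08, 0.08])

```text
clock: 12.05
position: [0.516, -0.251, 0.0569]
orientation: [-0.0, 0.999, -0.038, -0.002]
force: [-7.2, 0.5, -2.5]
width: 0.845
grasp_force: 3.3
```

Request:
send_rows(translation=[[0, 0, 0], [0, 0, 0], [0, 0, 0], [0, 0, 0], [0, 0, 0], [0, 0, 0], [0, 0, 0], [0, 0, 0], [0, 0, 0]], dr=[[0, 0, 0], [0, 0, 0], [0, 0, 0], [0, 0, 0], [0, 0, 0], [0, 0, 0], [0, 0, 0], [0, 0, 0], [0, 0, 0]], hand=[0.04, 0.04, 0.04, 0.04, 0.04, 0.04, 0.04, 0.04, 0.04])

```text
clock: 12.8
position: [0.5175, -0.251, 0.0579]
orientation: [-0.0, 0.999, -0.038, -0.0]
force: [-5.7, 1.7, 2.1]
width: 0.521
grasp_force: 32.2
```

Request:
send_rows(translation=[[0, 0, -0.005], [0, 0, -0.015], [0, 0, -0.035], [0, 0, -0.06], [0, 0, -0.09], [0, 0, -0.11], [0, 0, -0.11], [0, 0, -0.11]], dr=[[0, 0, 0], [0, 0, 0], [0, 0, 0], [0, 0, 0], [0, 0, 0], [0, 0, 0], [0, 0, 0], [0, 0, 0]], hand=[0.04, 0.04, 0.04, 0.04, 0.04, 0.04, 0.04, 0.04])

```text
clock: 13.47
position: [0.5196, -0.2518, 0.1691]
orientation: [0.001, 0.999, -0.038, 0.003]
force: [0.8, 0.5, -3.7]
width: 0.516
grasp_force: 30.0
```

Run:
```python
from h import *
print(pose()[0]); plate_tilt(cam('wrist'))
```

```text
[ 0.51964871 -0.25181114  0.16910815]
n 17536 slope dz/dx, dz/dy, z0 [ 0.0064 -0.0028 -0.0179] resid 0.0006 xmax 0.1227 rect [0.069  0.0012] [0.1074 0.0492] 0.01
```

Run:
```python
from h import *
ex=np.array([.9864,.165]);ey=np.array([-.165,.9864]);O=np.array([.6455,.1735])
t=O-.3127*ex+.0008*ey; print(t)
plan([*t,.12],9.5)
```

```text
[0.33692072 0.12269362]
shift [-0.2094 -0.3589  0.0463] dr [ 2.000e-04 -1.600e-03 -2.419e-01] rows>= 11.0
```

Request:
send_rows(translation=[[-0.015, -0.025, -0.01], [-0.035, -0.06, -0.02], [-0.055, -0.095, -0.02], [-0.076, -0.13, -0.02], [-0.096, -0.165, -0.02], [-0.117, -0.2, -0.02], [-0.137, -0.235, -0.02], [-0.158, -0.27, -0.01], [-0.178, -0.305, 0], [-0.195, -0.335, 0.01], [-0.205, -0.352, 0.02], [-0.209, -0.359, 0.03]], dr=[[0, 0, -0.02], [0, 0, -0.04], [0, 0, -0.06], [0, 0, -0.08], [0, 0, -0.1], [0, 0, -0.12], [0, 0, -0.14], [0, 0, -0.16], [0, 0, -0.18], [0, 0, -0.2], [0, 0, -0.22], [0, 0, -0.242]], hand=[0.04, 0.04, 0.04, 0.04, 0.04, 0.04, 0.04, 0.04, 0.04, 0.04, 0.04, 0.04])

```text
clock: 14.52
position: [0.3344, 0.1247, 0.1337]
orientation: [-0.001, 0.996, 0.085, -0.001]
force: [0.6, -0.0, -2.5]
width: 0.52
grasp_force: 30.0
```

```bash
cat > t.py <<'E'
from h import *
ex=np.array([.9864,.165]);ey=np.array([-.165,.9864]);O=np.array([.6455,.1735])
def rk(x,y): return O+x*ex+y*ey
E
python3 - <<'E'
from t import *
p,R=pose(); print(p,'rack',(p[:2]-O)@ex,(p[:2]-O)@ey)
f=cam('wrist','w6.png'); plate_tilt(f)
P=pts(f); q=P[(P[...,2]>.012)&(P[...,2]<.05)]; sh=(q[:,:2]-O)@ex; th=(q[:,:2]-O)@ey; k=abs(th)<.06; sh,th,q=sh[k],th[k],q[k]
print('chan x',sh.min())
for x0 in (-.165,-.15,-.14,-.12,-.1,-.08):
    kk=abs(sh-x0)<.005; print(x0,kk.sum(),'y',np.percentile(th[kk],[0,1,99,100]).round(4) if kk.any() else '', 'z',np.percentile(q[kk,2],[5,50,95]).round(4) if kk.any() else '')
plan([*rk(-.3127,.0008),.05],9.5)
plan([*rk(-.3127,.0008),.011],9.5)
E
```

```text
[0.33439834 0.12466426 0.13368331] rack -0.31492857546439396 0.0031602039251438403
n 17512 slope dz/dx, dz/dy, z0 [ 0.0095 -0.0012 -0.0175] resid 0.0006 xmax 0.1224 rect [0.0688 0.0008] [0.1071 0.0491] 0.33
chan x -0.16171196489711961
-0.165 24 y [-0.0351 -0.0351  0.0336  0.0336] z [0.0323 0.0352 0.0365]
-0.15 1404 y [-0.0388 -0.038   0.0365  0.0372] z [0.0153 0.0221 0.0361]
-0.14 149 y [-0.019  -0.0189  0.0172  0.0173] z [0.0201 0.0212 0.0225]
-0.12 0 y  z 
-0.1 0 y  z 
-0.08 0 y  z 
shift [0.0038 0.0023 0.0816] dr [-0.0013  0.0066  0.0057] rows>= 2.0
shift [0.004  0.0024 0.1206] dr [-0.0013  0.0066  0.0057] rows>= 3.0
```

View pics/w6.png

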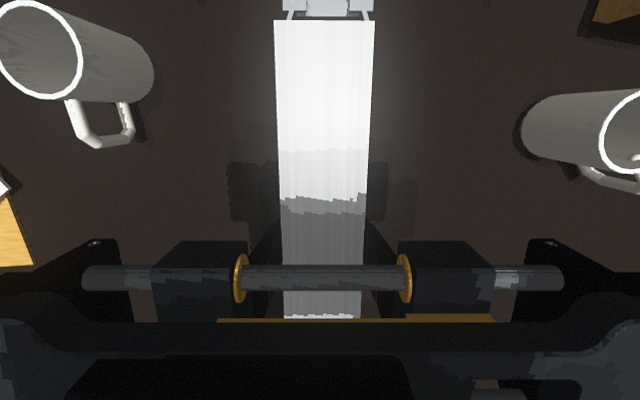

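Wrist view: the held plate points straight at the channel mouth at (325,8), with mugs well clear at (70,50) and (590,130).

Request:
send_rows(translation=[[0.004, 0.0032, 0.02], [0.004, 0.0032, 0.05], [0.004, 0.0032, 0.08], [0.004, 0.0032, 0.105], [0.004, 0.0032, 0.12], [0.004, 0.0032, 0.12], [0.004, 0.0032, 0.12]], dr=[[0, 0.007, 0.005], [0, 0.007, 0.005], [0, 0.007, 0.005], [0, 0.007, 0.005], [0, 0.007, 0.005], [0, 0.007, 0.005], [0, 0.007, 0.005]], hand=[0.04, 0.04, 0.04, 0.04, 0.04, 0.04, 0.04])

```text
clock: 15.15
position: [0.3407, 0.1194, 0.0152]
orientation: [-0.0, 0.997, 0.08, 0.002]
force: [-0.3, 0.6, -1.9]
width: 0.518
grasp_force: 30.0
```

Run:
```python
from t import *
p,R=pose(); print(p,'rack',(p[:2]-O)@ex,(p[:2]-O)@ey,get_state()['force'])
f=cam('wrist'); plate_tilt(f); P=pts(f); q=P[(P[...,2]>.015)&(P[...,2]<.06)&(P[...,0]>.34)]
sh=(q[:,:2]-O)@ex; th=(q[:,:2]-O)@ey
for x0 in (-.21,-.165,-.15,-.13): 
    kk=(abs(sh-x0)<.005)&(abs(th)<.06); print(x0,'y',np.percentile(th[kk],[1,99]).round(4),'z',np.percentile(q[kk,2],[5,50,95]).round(4))
plan([*rk(-.3127,.0),.011],9.5)
```

```text
[0.34065072 0.11941335 0.01523024] rack -0.30962762258844484 -0.0030509376793635187 [-0.26026198  0.6124624  -1.881097  ]
n 19296 slope dz/dx, dz/dy, z0 [ 0.1529 -0.0131 -0.0216] resid 0.0075 xmax 0.1393 rect [ 0.0774 -0.0008] [0.1242 0.0587] 0.91
-0.21 y [-0.0291  0.0199] z [0.0283 0.0294 0.0305]Traceback (most recent call last):
  File "<stdin>", line 6, in <module>
    return _quantile_unchecked(
        a, q, axis, out, overwrite_input, method, keepdims, weights)
    return _ureduce(a,
                    func=_quantile_ureduce_func,
    ...<5 lines>...
                    overwrite_input=overwrite_input,
                    method=method)
    r = func(a, **kwargs)
    result = _quantile(arr,
                       quantiles=q,
    ...<2 lines>...
                       out=out,
                       weights=wgt)
    slices_having_nans = np.isnan(arr[-1, ...])
                                  ~~~^^^^^^^^^
IndexError: index -1 is out of bounds for axis 0 with size 0
```

Request:
send_rows(translation=[[0, -0.001, 0], [0, -0.0025, 0], [0, -0.0025, 0], [0, -0.0025, 0]], dr=[[0, 0, -0.003], [0, 0, -0.005], [0, 0, -0.005], [0, 0, -0.005]], hand=[0.04, 0.04, 0.04, 0.04])

```text
clock: 15.53
position: [0.3419, 0.1231, 0.0174]
orientation: [-0.001, 0.997, 0.083, 0.005]
force: [-0.1, 0.8, -2.7]
width: 0.519
grasp_force: 30.0
```

Run:
```python
from t import *
p,R=pose(); print(p,'rack',(p[:2]-O)@ex,(p[:2]-O)@ey,get_state()['force'])
f=cam('wrist','w7.png'); P=pts(f); q=P[(P[...,2]>.005)&(P[...,2]<.06)&(P[...,0]>.34)]
sh=(q[:,:2]-O)@ex; th=(q[:,:2]-O)@ey
for x0 in (-.25,-.23,-.21,-.2,-.19,-.18,-.17,-.16,-.15): 
    kk=(abs(sh-x0)<.005)&(abs(th)<.06)
    if kk.sum()>9: print(x0,'y',np.percentile(th[kk],[1,99]).round(4),'z',np.percentile(q[kk,2],[5,50,95]).round(4))
plan([*rk(-.3127,.0),.011],9.5)
```

```text
[0.34185943 0.12311025 0.01737842] rack -0.30782536378587155 0.0003962398319982509 [-0.06441612  0.77052176 -2.67040847]
-0.25 y [-0.0248  0.0242] z [0.0313 0.0324 0.0334]
-0.23 y [-0.0248  0.0241] z [0.0311 0.0322 0.0333]
-0.21 y [-0.0249  0.024 ] z [0.031  0.0321 0.0333]
-0.2 y [-0.0251  0.0239] z [0.0309 0.032  0.0331]
-0.19 y [-0.025   0.0241] z [0.0308 0.0319 0.0331]
shift [-0.0048  0.0004  0.0061] dr [-0.0005 -0.0089  0.0004] rows>= 1.0
```

View pics/w7.png

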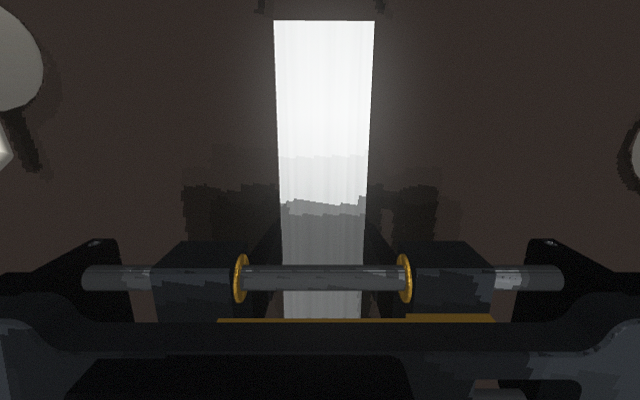

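The plate (columns 275–375) is level and centred; its top is at z=0.032, so it needs to go 3–4 mm lower before it slides in.

Request:
send_rows(translation=[[0, 0, 0.004], [0, 0, 0.004], [0.005, 0, 0.004], [0.01, 0, 0.004], [0.015, 0, 0.004], [0.02, 0, 0.004], [0.025, 0, 0.004], [0.03, 0, 0.004], [0.035, 0, 0.004], [0.04, 0, 0.004]], dr=[[0, -0.004, 0], [0, -0.004, 0], [0, -0.004, 0], [0, -0.004, 0], [0, -0.004, 0], [0, -0.004, 0], [0, -0.004, 0], [0, -0.004, 0], [0, -0.004, 0], [0, -0.004, 0]], hand=[0.04, 0.04, 0.04, 0.04, 0.04, 0.04, 0.04, 0.04, 0.04, 0.04])

```text
clock: 16.42
position: [0.3811, 0.1296, 0.0127]
orientation: [-0.0, 0.997, 0.083, 0.002]
force: [0.4, 0.1, -2.2]
width: 0.522
grasp_force: 30.0
```

Run:
```python
from t import *
p,R=pose(); print(p,'rack',(p[:2]-O)@ex,(p[:2]-O)@ey)
f=cam('wrist'); P=pts(f); q=P[(P[...,2]>.005)&(P[...,2]<.06)&(P[...,0]>.34)]
sh=(q[:,:2]-O)@ex; th=(q[:,:2]-O)@ey
for x0 in (-.23,-.2,-.18,-.17,-.16,-.15): 
    kk=(abs(sh-x0)<.005)&(abs(th)<.02)
    if kk.sum()>9: print(x0,'z',np.percentile(q[kk,2],[5,50,95]).round(4))
plan([*rk(-.187,.0003),.012],9.5)
```

```text
[0.38109031 0.12957751 0.01267457] rack -0.2680609314829987 0.0003024536344750952
-0.23 z [0.0266 0.0276 0.0286]
-0.2 z [0.0261 0.0272 0.0282]
-0.18 z [0.0259 0.0269 0.028 ]
-0.17 z [0.0257 0.0268 0.0279]
-0.16 z [0.0256 0.0267 0.0278]
-0.15 z [0.0253 0.0267 0.0356]
shift [ 0.08   -0.      0.0014] dr [-0.0005 -0.0046 -0.    ] rows>= 2.0
```

Request:
send_rows(translation=[[0.006, 0, 0], [0.013, 0, 0], [0.02, 0, 0], [0.027, 0, 0], [0.034, 0, 0], [0.041, 0, 0], [0.048, 0, 0], [0.055, 0, 0], [0.062, 0, 0], [0.069, 0, 0], [0.076, 0, 0], [0.08, 0, 0]], dr=[[0, 0, 0], [0, 0, 0], [0, 0, 0], [0, 0, 0], [0, 0, 0], [0, 0, 0], [0, 0, 0], [0, 0, 0], [0, 0, 0], [0, 0, 0], [0, 0, 0], [0, 0, 0]], hand=[0.04, 0.04, 0.04, 0.04, 0.04, 0.04, 0.04, 0.04, 0.04, 0.04, 0.04, 0.04])

```text
clock: 17.47
position: [0.4606, 0.1429, 0.0131]
orientation: [-0.0, 0.997, 0.083, 0.002]
force: [0.4, 0.5, -2.5]
width: 0.521
grasp_force: 30.0
```

Request:
send_rows(translation=[[0, 0, 0], [0, 0, 0], [0, 0, 0], [0, 0, 0], [-0.01, 0, 0], [-0.02, 0, 0], [-0.03, 0, 0], [-0.03, 0, 0], [-0.03, 0, 0]], dr=[[0, 0, 0], [0, 0, 0], [0, 0, 0], [0, 0, 0], [0, 0, 0], [0, 0, 0], [0, 0, 0], [0, 0, 0], [0, 0, 0]], hand=[0.07, 0.07, 0.07, 0.07, 0.07, 0.07, 0.07, 0.07, 0.07])

```text
clock: 18.22
position: [0.4289, 0.1376, 0.0127]
orientation: [-0.0, 0.997, 0.083, 0.002]
force: [-0.3, 0.2, -0.4]
width: 0.738
grasp_force: 0.0
```

Request:
send_rows(translation=[[0, 0, 0], [0, 0, 0], [0, 0, 0], [0, 0, 0], [0, 0, 0], [0, 0, 0], [0, 0, 0]], dr=[[0, 0, 0], [0, 0, 0], [0, 0, 0], [0, 0, 0], [0, 0, 0], [0, 0, 0], [0, 0, 0]], hand=[0.04, 0.04, 0.04, 0.04, 0.04, 0.04, 0.04])

```text
clock: 18.8
position: [0.4302, 0.1378, 0.013]
orientation: [-0.0, 0.997, 0.083, 0.002]
force: [0.6, 0.7, 0.2]
width: 0.519
grasp_force: 30.0
```

Request:
send_rows(translation=[[0.004, 0, 0], [0.008, 0, 0], [0.012, 0, 0], [0.016, 0, 0], [0.02, 0, 0], [0.024, 0, 0], [0.027, 0, 0], [0.029, 0, 0], [0.031, 0, 0], [0.032, 0, 0], [0.032, 0, 0]], dr=[[0, 0, 0], [0, 0, 0], [0, 0, 0], [0, 0, 0], [0, 0, 0], [0, 0, 0], [0, 0, 0], [0, 0, 0], [0, 0, 0], [0, 0, 0], [0, 0, 0]], hand=[0.04, 0.04, 0.04, 0.04, 0.04, 0.04, 0.04, 0.04, 0.04, 0.04, 0.04])

```text
clock: 19.72
position: [0.4607, 0.1431, 0.0149]
orientation: [-0.0, 0.997, 0.083, -0.001]
force: [-10.9, -1.4, 19.1]
width: 0.521
grasp_force: 30.0
```

```bash
cat >> t.py <<'E'
def inrack():
    f=cam('wrist'); P=pts(f); q=P[(P[...,2]>.016)&(P[...,2]<.034)&(P[...,0]>.34)]
    sh=(q[:,:2]-O)@ex; th=(q[:,:2]-O)@ey; k=(abs(th)<.015)
    for x0 in np.arange(-.22,-.02,.02):
        kk=k&(abs(sh-x0)<.005)
        if kk.sum()>9: print(round(x0,3),'z',np.percentile(q[kk,2],[5,50,95]).round(4))
    print('x range',sh[k].min(),sh[k].max())
E
python3 - <<'E'
from t import *
p,R=pose(); print(p,'rack',(p[:2]-O)@ex,(p[:2]-O)@ey,get_state()['force'])
inrack()
E
```

```text
[0.46070372 0.14309723 0.0149203 ] rack -0.18729950514537905 0.0005020980349540214 [-10.88028401  -1.41450713  19.14745836]
-0.2 z [0.0218 0.0227 0.0236]
-0.18 z [0.0227 0.0237 0.0247]
-0.16 z [0.0238 0.0248 0.0258]
-0.14 z [0.025 0.026 0.027]
-0.12 z [0.0259 0.027  0.0281]
-0.1 z [0.0269 0.0281 0.0292]
-0.08 z [0.028  0.0292 0.0304]
-0.06 z [0.029  0.0302 0.0314]
x range -0.20567372753111735 -0.057282229417054006
```

Request:
send_rows(translation=[[0, 0, 0], [0, 0, 0], [0, 0, 0], [0, 0, 0], [0, 0, 0], [0, 0, 0]], dr=[[0, 0, 0], [0, 0, 0], [0, 0, 0], [0, 0, 0], [0, 0, 0], [0, 0, 0]], hand=[0.07, 0.07, 0.07, 0.07, 0.07, 0.07])

```text
clock: 20.27
position: [0.4612, 0.143, 0.0127]
orientation: [-0.0, 0.997, 0.083, 0.001]
force: [-0.0, 0.1, -0.1]
width: 0.741
grasp_force: 0.0
```

Request:
send_rows(translation=[[-0.005, 0, -0.02], [-0.02, 0, -0.05], [-0.04, 0, -0.08], [-0.07, 0, -0.11], [-0.09, 0, -0.15], [-0.1, 0, -0.17], [-0.1, 0, -0.17], [-0.1, 0, -0.17]], dr=[[0, 0, 0], [0, 0, 0], [0, 0, 0], [0, 0, 0], [0, 0, 0], [0, 0, 0], [0, 0, 0], [0, 0, 0]], hand=[0.07, 0.07, 0.07, 0.07, 0.07, 0.07, 0.07, 0.07])

```text
clock: 20.93
position: [0.3631, 0.1266, 0.1844]
orientation: [-0.001, 0.997, 0.083, 0.004]
force: [-0.3, 0.3, 0.3]
width: 0.736
grasp_force: 0.0
```

Run:
```python
from t import *
p,R=pose(); print(p,(p[:2]-O)@ex)
inrack()
f=cam('wrist','w8.png'); P=pts(f); sh=(P[...,:2]-O)@ex; th=(P[...,:2]-O)@ey
m=(P[...,2]>.018)&(P[...,2]<.032)&(sh<-.16)&(abs(th)<.04)&(sh>-.27); rect(P,m); print('front',np.percentile(sh[m],[0,1]),'y',th[m].min(),th[m].max())
```

```text
[0.36306251 0.1265748  0.18442415] -0.28633899881864133
-0.2 z [0.0241 0.0254 0.0265]
-0.18 z [0.0242 0.0253 0.0266]
-0.16 z [0.0242 0.0253 0.0265]
-0.14 z [0.0241 0.0253 0.0267]
-0.12 z [0.0243 0.0255 0.0267]
-0.1 z [0.024  0.0253 0.0267]
x range -0.21462208653557296 -0.09555824696021825
[ 300   66   46   53 2369] [0.4606 0.1424] [0.0546 0.0501] 9.47 0.025281254971755814
[[0.429500013589859, 0.16259999573230743], [0.4377000033855438, 0.11320000141859055], [0.49160000681877136, 0.12219999730587006], [0.48339998722076416, 0.17159999907016754]]
front [-0.21487436 -0.2148377 ] y -0.03935509817021215 0.03737685973634612
```

View pics/w8.png

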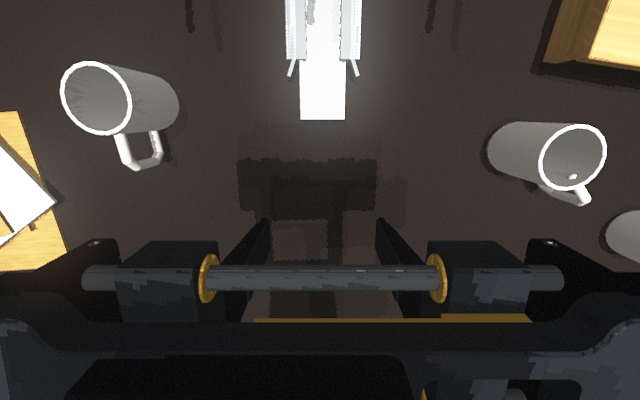

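The plate is home (front end at (322,118), rack x = -0.215) and flat in the channel. The mugs stand at (120,98) and (545,155), with the third at the right edge at (630,235).

```bash
cat >> t.py <<'E'
def mugs(f):
    P=pts(f); Z=P[...,2]; hsv=cv2.cvtColor(f['frame'],cv2.COLOR_RGB2HSV)
    ok=(hsv[...,1]<60)&(P[...,0]>.22)&(P[...,0]<.55)&(P[...,1]>-.5)&(P[...,1]<.5)
    rim=(ok&(Z>.083)&(Z<.098)).astype(np.uint8); rim=cv2.dilate(rim,np.ones((5,5)))
    k,l,st,_=cv2.connectedComponentsWithStats(rim)
    for i in range(1,k):
        q=P[(l==i)&ok&(Z>.083)&(Z<.098)][:,:2]
        if len(q)<15: continue
        (cx,cy),r=cv2.minEnclosingCircle(q.astype(np.float32))
        d=np.hypot(P[...,0]-cx,P[...,1]-cy); m=ok&(d>.042)&(d<.076)&(Z>.02)&(Z<.088)
        h=P[m][:,:2]-[cx,cy]; a=np.degrees(np.arctan2(*np.median(h,0)[::-1])) if len(h) else None
        print('mug c',round(cx,4),round(cy,4),'r',round(r,4),'handle deg',a,'n',len(q),len(h), 'hmax',np.percentile(np.hypot(*h.T),98).round(3) if len(h) else '')
E
python3 - <<'E'
from t import *
for n in ('top','scene','wrist'): print(n); mugs(cam(n))
E
```

```text
top
mug c 0.4372 -0.1007 r 0.0321 handle deg -131.04104519053715 n 81 34 hmax 0.068
mug c 0.4084 0.3397 r 0.0414 handle deg -161.373019296623 n 99 34 hmax 0.06
mug c 0.3573 -0.3072 r 0.0421 handle deg -64.0345088351409 n 91 29 hmax 0.058
scene
mug c 0.4055 0.3365 r 0.0449 handle deg -168.29939013972287 n 95 71 hmax 0.055
mug c 0.4313 -0.1075 r 0.0409 handle deg -127.7868970126643 n 109 41 hmax 0.06
mug c 0.3557 -0.2974 r 0.0334 handle deg -67.25884895271908 n 111 63 hmax 0.071
wrist
mug c 0.4176 0.3411 r 0.0328 handle deg -161.17389844201654 n 1628 671 hmax 0.07
mug c 0.4381 -0.1012 r 0.0327 handle deg -132.10989107257663 n 1492 526 hmax 0.068
```

Run:
```python
from t import *
plan([.41,-.42,.20],114)
print(get_state()['qpos'])
```

```text
shift [-0.0424  0.5467 -0.0194] dr [-8.0000e-04  2.0000e-04 -1.8238e+00] rows>= 15.0
[ 1.95060562e-01 -5.00979933e-01  2.24453869e+00  3.09612176e-04
  1.39872115e+00  1.59996513e+00]
```

Request:
send_rows(translation=[[-0.003, 0.035, -0.02], [-0.006, 0.075, -0.02], [-0.01, 0.115, -0.02], [-0.013, 0.155, -0.02], [-0.016, 0.195, -0.02], [-0.019, 0.235, -0.02], [-0.022, 0.275, -0.02], [-0.025, 0.315, -0.02], [-0.028, 0.355, -0.02], [-0.031, 0.395, -0.02], [-0.034, 0.435, -0.02], [-0.037, 0.475, -0.02]], dr=[[0, 0, -0.12], [0, 0, -0.24], [0, 0, -0.36], [0, 0, -0.48], [0, 0, -0.6], [0, 0, -0.72], [0, 0, -0.84], [0, 0, -0.96], [0, 0, -1.08], [0, 0, -1.2], [0, 0, -1.32], [0, 0, -1.44]], hand=[0.09, 0.09, 0.09, 0.09, 0.09, 0.09, 0.09, 0.09, 0.09, 0.09, 0.09, 0.09])

```text
clock: 22.18
position: [0.3985, -0.291, 0.2006]
orientation: [-0.001, 0.753, 0.658, 0.001]
force: [0.9, -0.9, 0.1]
width: 0.947
grasp_force: 0.0
```

Run:
```python
from t import *
plan([.41,-.42,.20],114)
```

```text
shift [-0.1263  0.0286  0.0002] dr [ 0.0016 -0.003  -0.5528] rows>= 5.0
```

Request:
send_rows(translation=[[-0.03, 0.007, 0], [-0.06, 0.014, 0], [-0.09, 0.021, 0], [-0.12, 0.028, 0], [-0.12, 0.028, 0], [-0.12, 0.028, 0], [-0.12, 0.028, 0]], dr=[[0, 0, -0.1], [0, 0, -0.21], [0, 0, -0.32], [0, 0, -0.43], [0, 0, -0.52], [0, 0, -0.52], [0, 0, -0.52]], hand=[0.09, 0.09, 0.09, 0.09, 0.09, 0.09, 0.09])

```text
clock: 22.77
position: [0.4097, -0.4118, 0.2004]
orientation: [-0.001, 0.562, 0.827, 0.002]
force: [-1.5, 0.0, -0.6]
width: 0.948
grasp_force: 0.0
```

Run:
```python
from t import *
f=cam('wrist','w9.png'); mugs(f); p,R=pose(); print(p,R.apply([1,0,0]))
```

```text
mug c 0.3556 -0.2981 r 0.032 handle deg -68.59262345569911 n 1082 270 hmax 0.069
[ 0.40988214 -0.41136356  0.20086089] [-0.36960979  0.92918414  0.00233114]
```

View pics/w9.png

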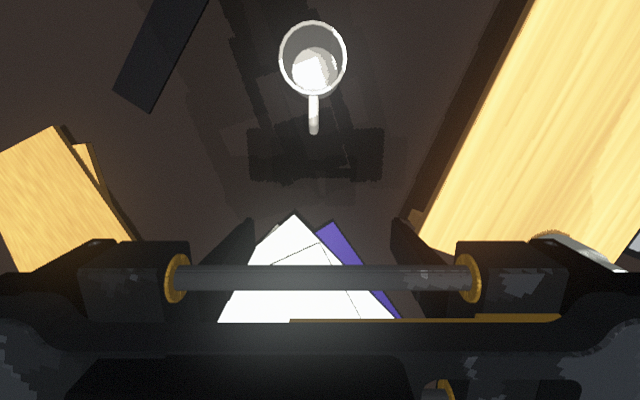

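Mug at (313,58) with its handle pointing straight at the gripper, down to (313,132). Nothing stands beside it.

Run:
```python
from t import *
plan([.3556,-.2981,.2],111.4); plan([.3556,-.2981,.038],111.4)
```

```text
shift [ 0.1253 -0.0086  0.0011] dr [ 0.0026 -0.0023  0.0051] rows>= 4.0
shift [ 0.1249 -0.009   0.1631] dr [ 0.0026 -0.0023  0.0051] rows>= 5.0
```

Request:
send_rows(translation=[[0.035, -0.003, 0], [0.07, -0.006, 0], [0.1, -0.0085, 0], [0.125, -0.0085, 0.03], [0.125, -0.0085, 0.06], [0.125, -0.0085, 0.06], [0.125, -0.0085, 0.06], [0.125, -0.0085, 0.06]], dr=[[0, 0, 0.005], [0, 0, 0.005], [0, 0, 0.005], [0, 0, 0.005], [0, 0, 0.005], [0, 0, 0.005], [0, 0, 0.005], [0, 0, 0.005]], hand=[0.095, 0.095, 0.095, 0.095, 0.095, 0.095, 0.095, 0.095])

```text
clock: 23.48
position: [0.3567, -0.2996, 0.1438]
orientation: [0.002, 0.563, 0.827, 0.001]
force: [0.5, -0.5, 0.1]
width: 1.001
grasp_force: 0.0
```

Run:
```python
from t import *
plan([.3556,-.2981,.038],111.4)
```

```text
shift [ 0.002  -0.0009  0.1058] dr [0.0039 0.0019 0.0019] rows>= 3.0
```

Request:
send_rows(translation=[[0, 0, 0.02], [0, 0, 0.045], [0, 0, 0.07], [0, 0, 0.09], [0, 0, 0.105], [0, 0, 0.105], [0, 0, 0.105]], dr=[[0, 0, 0], [0, 0, 0], [0, 0, 0], [0, 0, 0], [0, 0, 0], [0, 0, 0], [0, 0, 0]], hand=[0.095, 0.095, 0.095, 0.095, 0.095, 0.095, 0.095])

```text
clock: 24.07
position: [0.3571, -0.3, 0.0384]
orientation: [0.001, 0.563, 0.827, 0.001]
force: [0.0, 0.0, 1.3]
width: 0.999
grasp_force: 0.0
```

Request:
send_rows(translation=[[0, 0, 0], [0, 0, 0], [0, 0, 0], [0, 0, 0], [0, 0, 0], [0, 0, 0], [0, 0, 0], [0, 0, 0], [0, 0, 0]], dr=[[0, 0, 0], [0, 0, 0], [0, 0, 0], [0, 0, 0], [0, 0, 0], [0, 0, 0], [0, 0, 0], [0, 0, 0], [0, 0, 0]], hand=[0.055, 0.055, 0.055, 0.055, 0.055, 0.055, 0.055, 0.055, 0.055])

```text
clock: 24.82
position: [0.3564, -0.2993, 0.0378]
orientation: [0.001, 0.563, 0.827, 0.001]
force: [-2.0, 0.5, 5.1]
width: 0.657
grasp_force: 30.0
```

Run:
```python
from t import *
p,R=pose(); print(p,np.degrees(np.arctan2(*R.apply([1,0,0])[1::-1])))
```

```text
[ 0.3563741  -0.29925013  0.03781999] 111.53301133266305
```

Run:
```python
from t import *
print(rk(-.2,-.088)); plan([*rk(-.2,-.088),.21],99.5)
```

```text
[0.46274   0.0536968]
shift [ 0.2891  0.229  -0.1717] dr [0.003  0.0004 0.21  ] rows>= 10.0
```

Request:
send_rows(translation=[[0, 0, -0.02], [0, 0, -0.055], [0, 0, -0.095], [0, 0, -0.135], [0, 0, -0.165], [0.028, 0.023, -0.172], [0.057, 0.045, -0.172], [0.086, 0.068, -0.172], [0.115, 0.091, -0.172], [0.144, 0.114, -0.172], [0.173, 0.137, -0.172], [0.2, 0.158, -0.172]], dr=[[0, 0, 0], [0, 0, 0], [0, 0, 0], [0, 0, 0], [0, 0, 0], [0, 0, 0.03], [0, 0, 0.06], [0, 0, 0.09], [0, 0, 0.12], [0, 0, 0.15], [0, 0, 0.18], [0, 0, 0.21]], hand=[0.055, 0.055, 0.055, 0.055, 0.055, 0.055, 0.055, 0.055, 0.055, 0.055, 0.055, 0.055])

```text
clock: 25.82
position: [0.4289, -0.0527, 0.2084]
orientation: [0.0, 0.647, 0.763, 0.001]
force: [1.5, -0.0, -2.8]
width: 0.654
grasp_force: 30.0
```

Run:
```python
from t import *
plan([*rk(-.2,-.088),.21],99.5); print(get_state()['width'],get_state()['force'])
```

```text
shift [ 0.0995  0.0508 -0.0013] dr [ 0.0022 -0.0018 -0.0015] rows>= 3.0
0.6538356042843634 [ 1.51494155 -0.02704094 -2.78859243]
```

Request:
send_rows(translation=[[0.03, 0.015, 0], [0.06, 0.03, 0], [0.09, 0.045, 0], [0.09, 0.045, 0], [0.09, 0.045, 0], [0.09, 0.045, 0]], dr=[[0, 0, 0], [0, 0, 0], [0, 0, 0], [0, 0, 0], [0, 0, 0], [0, 0, 0]], hand=[0.055, 0.055, 0.055, 0.055, 0.055, 0.055])

```text
clock: 26.32
position: [0.4582, 0.0411, 0.2087]
orientation: [0.0, 0.646, 0.763, 0.001]
force: [0.5, -0.8, -2.7]
width: 0.659
grasp_force: 30.0
```

```bash
cat >> t.py <<'E'
def held(f):
    """held mug's handle & nearby hook tip in the scene view, in the rack frame"""
    P=pts(f); p,R=pose(); r=(P[...,:2]-O); s=r@ex; t=r@ey
    p_s=(p[:2]-O)@ex; p_t=(p[:2]-O)@ey; Z=P[...,2]; print('tcp rack',p_s.round(4),p_t.round(4),p[2].round(4))
    m=(abs(s-p_s)<.03)&(t<p_t-.037)&(t>p_t-.09)&(Z>p[2]-.05)&(Z<p[2]+.06); q=np.c_[s[m],t[m],Z[m]]
    if len(q): print('handle n',len(q),'x',np.percentile(q[:,0],[3,50,97]).round(4),'y',np.percentile(q[:,1],[3,50]).round(4),'z',np.percentile(q[:,2],[2,98]).round(4))
E
python3 - <<'E'
from t import *
f=cam('scene','s10.png'); held(f); held(cam('top')); plan([*rk(-.2,-.088),.21],99.5); plan([*rk(-.08,-.088),.21],99.5)
im=cv2.imread('pics/s10.png'); cv2.imwrite('pics/s10c.png',cv2.resize(im[90:270,240:460],None,fx=3,fy=3))
E
```

```text
tcp rack -0.2066 -0.1002 0.209
handle n 82 x [-0.2104 -0.2043 -0.2015] y [-0.1688 -0.1575] z [0.1883 0.252 ]
tcp rack -0.2065 -0.1005 0.2092
handle n 12 x [-0.2114 -0.2089 -0.2029] y [-0.167  -0.1634] z [0.2018 0.2494]
shift [ 0.0125  0.0064 -0.0007] dr [ 0.0022 -0.0006 -0.0015] rows>= 1.0
shift [ 0.0127  0.1264 -0.0005] dr [ 0.0022 -0.0006 -0.0015] rows>= 4.0
```

View pics/s10c.png

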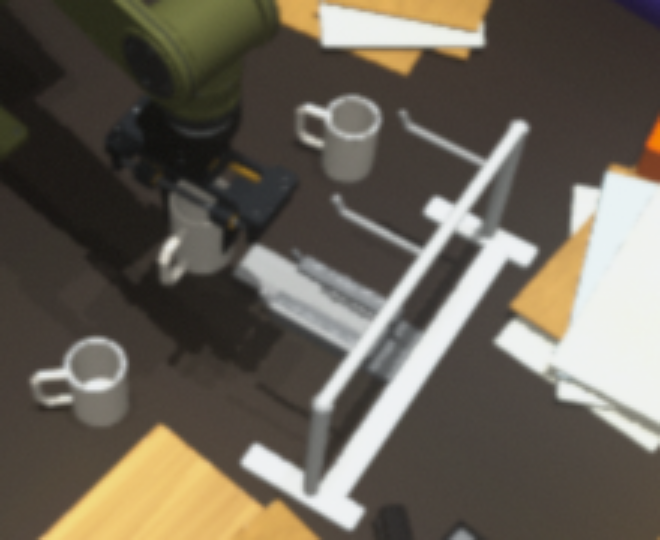

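Scene crop: the held mug is at (200,235), handle to the rack's right, in front of the rack. The other mugs still stand at (350,140) and (95,380). Next I align in y and slide it onto hook_1.

Request:
send_rows(translation=[[0.0125, 0.006, 0], [0.0125, 0.006, 0], [0.0125, 0.006, 0], [0.0125, 0.006, 0]], dr=[[0, 0, 0], [0, 0, 0], [0, 0, 0], [0, 0, 0]], hand=[0.055, 0.055, 0.055, 0.055])

```text
clock: 26.75
position: [0.4626, 0.0535, 0.2099]
orientation: [0.001, 0.647, 0.763, 0.001]
force: [0.4, 0.1, -3.0]
width: 0.657
grasp_force: 30.0
```

Run:
```python
from t import *
held(cam('scene')); plan([*rk(-.08,-.088),.21],99.5)
```

```text
tcp rack -0.2002 -0.0881 0.2099
handle n 81 x [-0.2049 -0.1979 -0.1942] y [-0.1568 -0.1456] z [0.1909 0.2539]
shift [0.0003 0.1202 0.0003] dr [ 0.0031 -0.0002 -0.0013] rows>= 3.0
```

Request:
send_rows(translation=[[0, 0.02, 0], [0, 0.04, 0], [0, 0.055, 0], [0, 0.07, 0], [0, 0.085, 0], [0, 0.1, 0], [0, 0.115, 0], [0, 0.118, 0], [0, 0.118, 0]], dr=[[0, 0, 0], [0, 0, 0], [0, 0, 0], [0, 0, 0], [0, 0, 0], [0, 0, 0], [0, 0, 0], [0, 0, 0], [0, 0, 0]], hand=[0.055, 0.055, 0.055, 0.055, 0.055, 0.055, 0.055, 0.055, 0.055])

```text
clock: 27.55
position: [0.5795, 0.0734, 0.2101]
orientation: [0.001, 0.646, 0.763, 0.001]
force: [-0.4, 0.5, -2.2]
width: 0.655
grasp_force: 30.0
```

Request:
send_rows(translation=[[0, 0, 0.005], [0, 0, 0.01], [0, 0, 0.014], [0, 0, 0.018], [0, 0, 0.02], [0, 0, 0.02]], dr=[[0, 0, 0], [0, 0, 0], [0, 0, 0], [0, 0, 0], [0, 0, 0], [0, 0, 0]], hand=[0.055, 0.055, 0.055, 0.055, 0.055, 0.055])

```text
clock: 28.05
position: [0.5785, 0.0739, 0.1894]
orientation: [0.0, 0.646, 0.763, 0.001]
force: [-0.0, 0.2, -3.3]
width: 0.657
grasp_force: 30.0
```

Request:
send_rows(translation=[[0, 0, 0.002], [0, 0, 0.004], [0, 0, 0.006], [0, 0, 0.007], [0, 0, 0.007]], dr=[[0, 0, 0], [0, 0, 0], [0, 0, 0], [0, 0, 0], [0, 0, 0]], hand=[0.055, 0.055, 0.055, 0.055, 0.055])

```text
clock: 28.47
position: [0.5791, 0.0739, 0.183]
orientation: [0.001, 0.646, 0.763, 0.001]
force: [-0.3, -0.5, -3.2]
width: 0.653
grasp_force: 30.0
```

Run:
```python
from t import *
held(cam('scene'))
```

```text
tcp rack -0.0818 -0.0873 0.1832
handle n 123 x [-0.1074 -0.0804 -0.056 ] y [-0.156  -0.1378] z [0.1657 0.2284]
```

Request:
send_rows(translation=[[0, 0, 0.002], [0, 0, 0.003], [0, 0, 0.003], [0, 0, 0.003], [0, 0, 0.003], [0, 0, 0.003], [0, 0, 0.003], [0, 0, 0.003], [0, 0, 0.003], [0, 0, 0.003]], dr=[[0, 0, 0], [0, 0, 0], [0, 0, 0], [0, 0, 0], [0, 0, 0], [0, 0, 0], [0, 0, 0], [0, 0, 0], [0, 0, 0], [0, 0, 0]], hand=[0.055, 0.055, 0.085, 0.085, 0.085, 0.085, 0.085, 0.085, 0.085, 0.085])

```text
clock: 29.35
position: [0.5793, 0.0739, 0.1803]
orientation: [0.001, 0.646, 0.763, 0.001]
force: [0.4, 0.4, -0.1]
width: 0.896
grasp_force: 0.0
```

Request:
send_rows(translation=[[0, 0, -0.01], [0, 0, -0.03], [0, 0, -0.06], [0, 0, -0.1], [0, -0.03, -0.12], [0, -0.07, -0.13], [0, -0.11, -0.13], [0, -0.15, -0.13], [0, -0.18, -0.13], [0, -0.18, -0.13]], dr=[[0, 0, 0], [0, 0, 0], [0, 0, 0], [0, 0, 0], [0, 0, 0], [0, 0, 0], [0, 0, 0], [0, 0, 0], [0, 0, 0], [0, 0, 0]], hand=[0.085, 0.085, 0.085, 0.085, 0.085, 0.085, 0.085, 0.085, 0.085, 0.085])

```text
clock: 30.18
position: [0.398, 0.0438, 0.3114]
orientation: [0.002, 0.646, 0.763, 0.002]
force: [1.1, -0.2, 0.0]
width: 0.887
grasp_force: 0.0
```

Run:
```python
from t import *
f=cam('scene','s11.png'); mugs(f); mugs(cam('top'))
im=cv2.imread('pics/s11.png'); cv2.imwrite('pics/s11c.png',cv2.resize(im[90:270,240:460],None,fx=3,fy=3))
```

```text
mug c 0.4113 0.3378 r 0.0394 handle deg -165.04877826719311 n 96 43 hmax 0.063
mug c 0.4291 -0.1079 r 0.0423 handle deg -126.28743515609648 n 115 58 hmax 0.058
mug c 0.4317 -0.106 r 0.0388 handle deg -130.73105105672087 n 83 24 hmax 0.061
mug c 0.4164 0.3402 r 0.0339 handle deg -164.41082027329713 n 97 46 hmax 0.067
```

View pics/s11c.png

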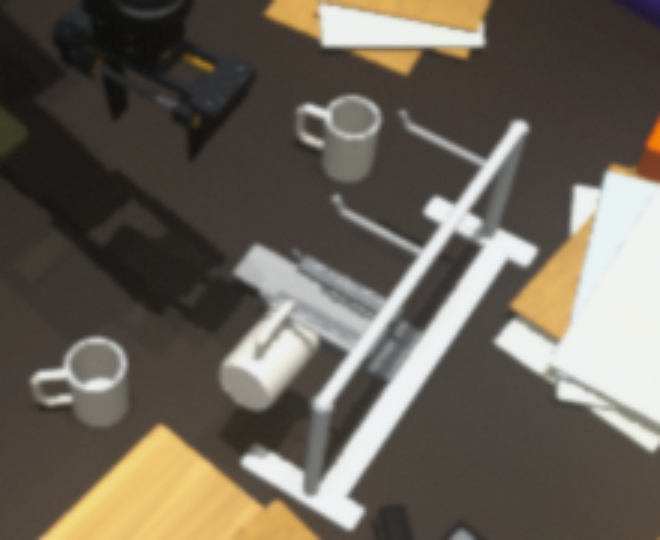

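Mug one hangs by its handle on hook_1 at (270,350). The other two still stand at (350,140) and (95,380).

Run:
```python
from t import *
plan([.358,-.19,.2],48)
```

```text
shift [-0.2237 -0.0817  0.1106] dr [ 0.0064 -0.0029  0.8984] rows>= 8.0
```

Request:
send_rows(translation=[[-0.03, -0.01, 0.014], [-0.06, -0.022, 0.028], [-0.09, -0.033, 0.042], [-0.12, -0.044, 0.06], [-0.15, -0.055, 0.075], [-0.18, -0.066, 0.09], [-0.21, -0.077, 0.105], [-0.224, -0.082, 0.11], [-0.224, -0.082, 0.11], [-0.224, -0.082, 0.11]], dr=[[0, 0, 0.11], [0, 0, 0.22], [0, 0, 0.33], [0, 0, 0.44], [0, 0, 0.55], [0, 0, 0.66], [0, 0, 0.77], [0, 0, 0.88], [0, 0, 0.898], [0, 0, 0.898]], hand=[0.095, 0.095, 0.095, 0.095, 0.095, 0.095, 0.095, 0.095, 0.095, 0.095])

```text
clock: 31.12
position: [0.3581, -0.1909, 0.1991]
orientation: [-0.001, 0.914, 0.407, 0.001]
force: [0.6, 0.8, 0.1]
width: 1.0
grasp_force: 0.0
```

Run:
```python
from t import *
f=cam('wrist'); mugs(f); plan([.438,-.101,.14],48)
```

```text
mug c 0.4379 -0.1014 r 0.032 handle deg -130.76828788999936 n 1052 265 hmax 0.07
shift [ 0.1195 -0.0005  0.0601] dr [ 0.0011 -0.0033  0.0021] rows>= 4.0
```

Request:
send_rows(translation=[[0.035, 0, 0], [0.07, 0, 0], [0.1, 0, 0.01], [0.119, -0.0005, 0.04], [0.119, -0.0005, 0.06], [0.119, -0.0005, 0.06], [0.119, -0.0005, 0.06], [0.119, -0.0005, 0.06]], dr=[[0, 0, -0.01], [0, 0, -0.01], [0, 0, -0.01], [0, 0, -0.01], [0, 0, -0.01], [0, 0, -0.01], [0, 0, -0.01], [0, 0, -0.01]], hand=[0.095, 0.095, 0.095, 0.095, 0.095, 0.095, 0.095, 0.095])

```text
clock: 31.83
position: [0.4381, -0.1013, 0.1415]
orientation: [0.001, 0.911, 0.412, 0.003]
force: [0.5, -0.1, 0.9]
width: 1.002
grasp_force: 0.0
```

Run:
```python
from t import *
plan([.438,-.1013,.038],48.6)
```

```text
shift [-0.0005 -0.0005  0.1035] dr [ 0.0039 -0.0037  0.0017] rows>= 3.0
```

Request:
send_rows(translation=[[0, 0, 0.02], [0, 0, 0.045], [0, 0, 0.07], [0, 0, 0.09], [0, 0, 0.103], [0, 0, 0.103], [0, 0, 0.103]], dr=[[0, 0, 0], [0, 0, 0], [0, 0, 0], [0, 0, 0], [0, 0, 0], [0, 0, 0], [0, 0, 0]], hand=[0.095, 0.095, 0.095, 0.095, 0.095, 0.095, 0.095])

```text
clock: 32.42
position: [0.4382, -0.1019, 0.0381]
orientation: [0.001, 0.911, 0.411, 0.002]
force: [0.4, 0.0, 0.1]
width: 0.996
grasp_force: 0.0
```

Request:
send_rows(translation=[[0, 0, 0], [0, 0, 0], [0, 0, 0], [0, 0, 0], [0, 0, 0], [0, 0, 0], [0, 0, 0], [0, 0, 0], [0, 0, 0]], dr=[[0, 0, 0], [0, 0, 0], [0, 0, 0], [0, 0, 0], [0, 0, 0], [0, 0, 0], [0, 0, 0], [0, 0, 0], [0, 0, 0]], hand=[0.055, 0.055, 0.055, 0.055, 0.055, 0.055, 0.055, 0.055, 0.055])

```text
clock: 33.17
position: [0.4377, -0.1013, 0.0371]
orientation: [0.0, 0.911, 0.412, 0.002]
force: [-1.2, 0.5, 3.9]
width: 0.655
grasp_force: 30.0
```

Request:
send_rows(translation=[[0, 0, -0.02], [0, 0, -0.055], [0, 0, -0.095], [0, 0, -0.135], [0, 0, -0.165], [0, 0, -0.172], [0, 0, -0.172]], dr=[[0, 0, 0], [0, 0, 0], [0, 0, 0], [0, 0, 0], [0, 0, 0], [0, 0, 0], [0, 0, 0]], hand=[0.055, 0.055, 0.055, 0.055, 0.055, 0.055, 0.055])

```text
clock: 33.75
position: [0.4381, -0.1019, 0.2109]
orientation: [0.002, 0.911, 0.412, 0.003]
force: [0.0, -0.6, -2.0]
width: 0.658
grasp_force: 30.0
```

Run:
```python
from t import *
plan([*rk(-.25,.047),.21],99.5)
```

```text
shift [ 0.1794 -0.2207  0.0004] dr [ 0.0079 -0.0015 -0.8881] rows>= 8.0
```

Request:
send_rows(translation=[[0.018, -0.022, 0], [0.036, -0.044, 0], [0.054, -0.067, 0], [0.073, -0.09, 0], [0.092, -0.113, 0], [0.111, -0.136, 0], [0.13, -0.16, 0], [0.15, -0.184, 0], [0.168, -0.207, 0], [0.179, -0.22, 0], [0.179, -0.22, 0], [0.179, -0.22, 0]], dr=[[0, 0, -0.08], [0, 0, -0.17], [0, 0, -0.26], [0, 0, -0.35], [0, 0, -0.44], [0, 0, -0.53], [0, 0, -0.62], [0, 0, -0.71], [0, 0, -0.8], [0, 0, -0.888], [0, 0, -0.888], [0, 0, -0.888]], hand=[0.055, 0.055, 0.055, 0.055, 0.055, 0.055, 0.055, 0.055, 0.055, 0.055, 0.055, 0.055])

```text
clock: 34.75
position: [0.3885, 0.1783, 0.2054]
orientation: [-0.0, 0.646, 0.763, -0.001]
force: [-1.2, -0.7, -1.6]
width: 0.659
grasp_force: 30.0
```

Run:
```python
from t import *
held(cam('scene')); held(cam('top')); plan([*rk(-.2,.047),.21],99.5);
```

```text
tcp rack -0.2524 0.0465 0.206
handle n 74 x [-0.2563 -0.2507 -0.246 ] y [-0.024  -0.0132] z [0.1861 0.2506]
tcp rack -0.252 0.0462 0.2066
handle n 52 x [-0.2562 -0.2525 -0.2469] y [-0.0233 -0.0085] z [0.1879 0.2507]
shift [ 0.0009  0.052  -0.0034] dr [-0.0004  0.0005 -0.0017] rows>= 2.0
```

Request:
send_rows(translation=[[0.0005, 0.02, -0.003], [0.0005, 0.04, -0.003], [0.0005, 0.06, -0.003], [0.0005, 0.08, -0.003], [0.0005, 0.095, -0.003], [0.0005, 0.11, -0.003], [0.0005, 0.125, -0.003], [0.0005, 0.14, -0.003], [0.0005, 0.155, -0.003], [0.0005, 0.17, -0.003], [0.0005, 0.17, -0.003]], dr=[[0, 0, 0], [0, 0, 0], [0, 0, 0], [0, 0, 0], [0, 0, 0], [0, 0, 0], [0, 0, 0], [0, 0, 0], [0, 0, 0], [0, 0, 0], [0, 0, 0]], hand=[0.055, 0.055, 0.055, 0.055, 0.055, 0.055, 0.055, 0.055, 0.055, 0.055, 0.055])

```text
clock: 35.77
position: [0.5597, 0.2052, 0.2113]
orientation: [0.001, 0.648, 0.762, 0.001]
force: [0.0, -0.7, -1.7]
width: 0.658
grasp_force: 30.0
```

Request:
send_rows(translation=[[0, 0, 0.005], [0, 0, 0.01], [0, 0, 0.015], [0, 0, 0.02], [0, 0, 0.025], [0, 0, 0.028], [0, 0, 0.028]], dr=[[0, 0, 0], [0, 0, 0], [0, 0, 0], [0, 0, 0], [0, 0, 0], [0, 0, 0], [0, 0, 0]], hand=[0.055, 0.055, 0.055, 0.055, 0.055, 0.055, 0.055])

```text
clock: 36.35
position: [0.557, 0.2067, 0.1832]
orientation: [0.0, 0.646, 0.763, 0.001]
force: [0.3, -1.0, -2.8]
width: 0.657
grasp_force: 30.0
```

Run:
```python
from t import *
held(cam('scene'))
```

```text
tcp rack -0.0814 0.0474 0.1838
handle n 121 x [-0.1074 -0.0795 -0.0559] y [-0.0227 -0.0025] z [0.1659 0.2308]
```

Same geometry as the first hang, so I lower 3 mm and release.

Request:
send_rows(translation=[[0, 0, 0.002], [0, 0, 0.003], [0, 0, 0.003], [0, 0, 0.003], [0, 0, 0.003], [0, 0, 0.003], [0, 0, 0.003], [0, 0, 0.003], [0, 0, 0.003], [0, 0, 0.003]], dr=[[0, 0, 0], [0, 0, 0], [0, 0, 0], [0, 0, 0], [0, 0, 0], [0, 0, 0], [0, 0, 0], [0, 0, 0], [0, 0, 0], [0, 0, 0]], hand=[0.055, 0.055, 0.085, 0.085, 0.085, 0.085, 0.085, 0.085, 0.085, 0.085])

```text
clock: 37.23
position: [0.5579, 0.2069, 0.1814]
orientation: [0.001, 0.646, 0.763, 0.001]
force: [0.4, 0.1, 0.2]
width: 0.895
grasp_force: 0.0
```

Request:
send_rows(translation=[[0, 0, -0.01], [0, 0, -0.03], [0, 0, -0.06], [0, 0, -0.1], [0, -0.03, -0.12], [0, -0.07, -0.13], [0, -0.11, -0.13], [0, -0.15, -0.13], [0, -0.18, -0.13], [0, -0.18, -0.13]], dr=[[0, 0, 0], [0, 0, 0], [0, 0, 0], [0, 0, 0], [0, 0, 0], [0, 0, 0], [0, 0, 0], [0, 0, 0], [0, 0, 0], [0, 0, 0]], hand=[0.085, 0.085, 0.085, 0.085, 0.085, 0.085, 0.085, 0.085, 0.085, 0.085])

```text
clock: 38.07
position: [0.3764, 0.1767, 0.3125]
orientation: [0.001, 0.646, 0.764, 0.003]
force: [1.8, 1.1, 0.1]
width: 0.892
grasp_force: 0.0
```

Run:
```python
from t import *
mugs(cam('scene')); mugs(cam('top','t12.png'))
# mug A approx (.4176,.3411), handle -161: standoff 0.12
a=np.radians(-161); c=np.array([.4176,.3411])+.125*np.array([np.cos(a),np.sin(a)]); print(c); plan([*c,.2],19)
```

```text
mug c 0.4101 0.3371 r 0.0407 handle deg -164.56789686564264 n 94 41 hmax 0.062
mug c 0.4338 0.3467 r 0.0268 handle deg None n 31 0 hmax 
[0.29941018 0.30040398]
shift [ 0.1347 -0.0594  0.1119] dr [ 0.0049 -0.0054  1.4053] rows>= 12.0
```

Request:
send_rows(translation=[[0.013, -0.006, 0.011], [0.026, -0.012, 0.022], [0.04, -0.018, 0.034], [0.054, -0.024, 0.045], [0.067, -0.03, 0.056], [0.08, -0.036, 0.067], [0.094, -0.042, 0.078], [0.107, -0.047, 0.09], [0.12, -0.053, 0.1], [0.13, -0.057, 0.11], [0.135, -0.059, 0.112], [0.135, -0.059, 0.112]], dr=[[0, 0, 0.12], [0, 0, 0.24], [0, 0, 0.36], [0, 0, 0.48], [0, 0, 0.6], [0, 0, 0.72], [0, 0, 0.84], [0, 0, 0.96], [0, 0, 1.08], [0, 0, 1.2], [0, 0, 1.32], [0, 0, 1.405]], hand=[0.095, 0.095, 0.095, 0.095, 0.095, 0.095, 0.095, 0.095, 0.095, 0.095, 0.095, 0.095])

```text
clock: 39.17
position: [0.2997, 0.3014, 0.1974]
orientation: [0.0, 0.987, 0.163, 0.0]
force: [-0.1, 0.4, -0.0]
width: 0.999
grasp_force: 0.0
```

Request:
send_rows(translation=[[0, 0, 0], [0, 0, 0]], dr=[[0, 0, 0], [0, 0, 0]], hand=[0.095, 0.095])

```text
clock: 39.33
position: [0.3005, 0.301, 0.1988]
orientation: [-0.0, 0.986, 0.166, 0.001]
force: [-0.7, -1.6, 0.0]
width: 0.999
grasp_force: 0.0
```

Run:
```python
from t import *
f=cam('wrist','w13.png'); mugs(f); p,R=pose(); print(np.degrees(np.arctan2(*R.apply([1,0,0])[1::-1]))); plan([.4176,.3411,.14],19)
```

```text
mug c 0.4174 0.3414 r 0.032 handle deg -163.47557834009598 n 1079 262 hmax 0.069
19.087424006534754
shift [0.1236 0.0003 0.0593] dr [ 0.0002 -0.0032  0.0015] rows>= 4.0
```

View pics/w13.png

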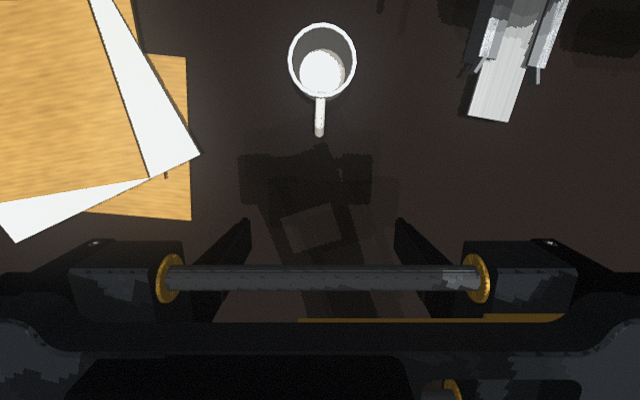

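The last mug is at (322,60) with its handle toward the gripper at (320,130). Only flat papers lie to its left.

Request:
send_rows(translation=[[0.035, 0, 0], [0.07, 0, 0], [0.1, 0, 0.01], [0.1235, 0.0003, 0.04], [0.1235, 0.0003, 0.06], [0.1235, 0.0003, 0.06], [0.1235, 0.0003, 0.06], [0.1235, 0.0003, 0.06]], dr=[[0, 0, 0.028], [0, 0, 0.028], [0, 0, 0.028], [0, 0, 0.028], [0, 0, 0.028], [0, 0, 0.028], [0, 0, 0.028], [0, 0, 0.028]], hand=[0.095, 0.095, 0.095, 0.095, 0.095, 0.095, 0.095, 0.095])

```text
clock: 40.05
position: [0.4173, 0.3408, 0.1404]
orientation: [-0.001, 0.988, 0.151, 0.002]
force: [-0.2, -0.1, 0.1]
width: 1.0
grasp_force: 0.0
```

Run:
```python
from t import *
plan([.4174,.3413,.038],17.4)
```

```text
shift [-0.0003 -0.0004  0.1024] dr [-0.0005 -0.0047  0.0002] rows>= 3.0
```

Request:
send_rows(translation=[[0, 0, 0.02], [0, 0, 0.045], [0, 0, 0.07], [0, 0, 0.09], [0, 0, 0.102], [0, 0, 0.102], [0, 0, 0.102]], dr=[[0, 0, 0], [0, 0, 0], [0, 0, 0], [0, 0, 0], [0, 0, 0], [0, 0, 0], [0, 0, 0]], hand=[0.095, 0.095, 0.095, 0.095, 0.095, 0.095, 0.095])

```text
clock: 40.63
position: [0.4177, 0.3411, 0.0384]
orientation: [-0.001, 0.988, 0.151, 0.002]
force: [0.1, 0.2, -0.2]
width: 1.0
grasp_force: 0.0
```

Request:
send_rows(translation=[[0, 0, 0], [0, 0, 0], [0, 0, 0], [0, 0, 0], [0, 0, 0], [0, 0, 0], [0, 0, 0], [0, 0, 0], [0, 0, 0]], dr=[[0, 0, 0], [0, 0, 0], [0, 0, 0], [0, 0, 0], [0, 0, 0], [0, 0, 0], [0, 0, 0], [0, 0, 0], [0, 0, 0]], hand=[0.055, 0.055, 0.055, 0.055, 0.055, 0.055, 0.055, 0.055, 0.055])

```text
clock: 41.38
position: [0.4174, 0.341, 0.0376]
orientation: [-0.0, 0.989, 0.151, 0.002]
force: [-0.8, 0.6, 3.5]
width: 0.656
grasp_force: 30.0
```

Request:
send_rows(translation=[[0, 0, -0.02], [0, 0, -0.055], [0, 0, -0.095], [0, 0, -0.135], [0, 0, -0.165], [0, 0, -0.172], [0, 0, -0.172]], dr=[[0, 0, 0], [0, 0, 0], [0, 0, 0], [0, 0, 0], [0, 0, 0], [0, 0, 0], [0, 0, 0]], hand=[0.055, 0.055, 0.055, 0.055, 0.055, 0.055, 0.055])

```text
clock: 41.97
position: [0.4178, 0.3411, 0.2113]
orientation: [-0.001, 0.989, 0.151, 0.004]
force: [0.0, -0.1, -2.0]
width: 0.655
grasp_force: 30.0
```

Run:
```python
from t import *
print(rk(-.24,.182)); plan([*rk(-.24,.182),.21],99.5)
```

```text
[0.378734  0.3134248]
shift [-0.0455  0.0147  0.0009] dr [ 0.0047 -0.0072 -1.4332] rows>= 12.0
```

Request:
send_rows(translation=[[-0.01, 0.003, 0], [-0.02, 0.006, 0], [-0.03, 0.01, 0], [-0.04, 0.013, 0], [-0.045, 0.0147, 0], [-0.045, 0.0147, 0], [-0.045, 0.0147, 0], [-0.045, 0.0147, 0], [-0.045, 0.0147, 0], [-0.045, 0.0147, 0], [-0.045, 0.0147, 0], [-0.045, 0.0147, 0]], dr=[[0, 0, -0.12], [0, 0, -0.24], [0, 0, -0.36], [0, 0, -0.48], [0, 0, -0.6], [0, 0, -0.72], [0, 0, -0.84], [0, 0, -0.96], [0, 0, -1.08], [0, 0, -1.2], [0, 0, -1.32], [0, 0, -1.433]], hand=[0.055, 0.055, 0.055, 0.055, 0.055, 0.055, 0.055, 0.055, 0.055, 0.055, 0.055, 0.055])

```text
clock: 42.97
position: [0.3763, 0.3117, 0.2042]
orientation: [-0.0, 0.644, 0.765, -0.002]
force: [-0.0, -0.6, -2.2]
width: 0.657
grasp_force: 30.0
```

Request:
send_rows(translation=[[0, 0, 0], [0, 0, 0], [0, 0, 0]], dr=[[0, 0, 0], [0, 0, 0], [0, 0, 0]], hand=[0.055, 0.055, 0.055])

```text
clock: 43.22
position: [0.3772, 0.3124, 0.2066]
orientation: [0.0, 0.647, 0.762, -0.0]
force: [-0.2, 0.3, -2.8]
width: 0.653
grasp_force: 30.0
```

Run:
```python
from t import *
held(cam('scene')); held(cam('top')); plan([*rk(-.08,.182),.21],99.5)
```

```text
tcp rack -0.2414 0.1814 0.2073
handle n 69 x [-0.2453 -0.2401 -0.2367] y [0.1098 0.1213] z [0.1903 0.2503]
tcp rack -0.2412 0.1815 0.2078
handle n 57 x [-0.2464 -0.243  -0.2376] y [0.1112 0.1258] z [0.1905 0.2538]
shift [ 0.0008  0.1611 -0.0019] dr [ 0.0017  0.0003 -0.0017] rows>= 4.0
```

Request:
send_rows(translation=[[0.0005, 0.02, -0.002], [0.0005, 0.04, -0.002], [0.0005, 0.06, -0.002], [0.0005, 0.075, -0.002], [0.0005, 0.09, -0.002], [0.0005, 0.105, -0.002], [0.0005, 0.12, -0.002], [0.0005, 0.135, -0.002], [0.0005, 0.15, -0.002], [0.0005, 0.159, -0.002], [0.0005, 0.159, -0.002]], dr=[[0, 0, 0], [0, 0, 0], [0, 0, 0], [0, 0, 0], [0, 0, 0], [0, 0, 0], [0, 0, 0], [0, 0, 0], [0, 0, 0], [0, 0, 0], [0, 0, 0]], hand=[0.055, 0.055, 0.055, 0.055, 0.055, 0.055, 0.055, 0.055, 0.055, 0.055, 0.055])

```text
clock: 44.23
position: [0.5361, 0.3397, 0.211]
orientation: [0.001, 0.647, 0.763, 0.001]
force: [-1.3, 0.3, -2.6]
width: 0.655
grasp_force: 30.0
```

Request:
send_rows(translation=[[0, 0, 0.005], [0, 0, 0.01], [0, 0, 0.015], [0, 0, 0.02], [0, 0, 0.025], [0, 0, 0.028], [0, 0, 0.028]], dr=[[0, 0, 0], [0, 0, 0], [0, 0, 0], [0, 0, 0], [0, 0, 0], [0, 0, 0], [0, 0, 0]], hand=[0.055, 0.055, 0.055, 0.055, 0.055, 0.055, 0.055])

```text
clock: 44.82
position: [0.5343, 0.3396, 0.1825]
orientation: [0.001, 0.646, 0.763, 0.001]
force: [-0.4, -0.4, -2.9]
width: 0.656
grasp_force: 30.0
```

Run:
```python
from t import *
held(cam('scene'))
```

```text
tcp rack -0.082 0.1822 0.183
handle n 108 x [-0.1056 -0.081  -0.0564] y [0.1115 0.1303] z [0.1672 0.2301]
```

Request:
send_rows(translation=[[0, 0, 0.002], [0, 0, 0.003], [0, 0, 0.003], [0, 0, 0.003], [0, 0, 0.003], [0, 0, 0.003], [0, 0, 0.003], [0, 0, 0.003], [0, 0, 0.003], [0, 0, 0.003]], dr=[[0, 0, 0], [0, 0, 0], [0, 0, 0], [0, 0, 0], [0, 0, 0], [0, 0, 0], [0, 0, 0], [0, 0, 0], [0, 0, 0], [0, 0, 0]], hand=[0.055, 0.055, 0.085, 0.085, 0.085, 0.085, 0.085, 0.085, 0.085, 0.085])

```text
clock: 45.7
position: [0.535, 0.3397, 0.1804]
orientation: [0.001, 0.646, 0.763, 0.001]
force: [1.3, -0.2, -0.1]
width: 0.893
grasp_force: 0.0
```

Request:
send_rows(translation=[[0, 0, -0.01], [0, 0, -0.03], [0, 0, -0.06], [0, 0, -0.1], [0, -0.03, -0.12], [0, -0.07, -0.13], [0, -0.11, -0.13], [0, -0.15, -0.13], [0, -0.18, -0.13], [0, -0.18, -0.13], [0, -0.18, -0.13], [0, -0.18, -0.13]], dr=[[0, 0, 0], [0, 0, 0], [0, 0, 0], [0, 0, 0], [0, 0, 0], [0, 0, 0], [0, 0, 0], [0, 0, 0], [0, 0, 0], [0, 0, 0], [0, 0, 0], [0, 0, 0]], hand=[0.085, 0.085, 0.085, 0.085, 0.085, 0.085, 0.085, 0.085, 0.085, 0.085, 0.085, 0.085])

```text
clock: 46.7
position: [0.3574, 0.3101, 0.3108]
orientation: [0.001, 0.646, 0.763, 0.002]
force: [-0.6, -0.1, 0.3]
width: 0.892
grasp_force: 0.0
```

Request:
send_rows(translation=[[0, 0, 0], [0, 0, 0], [0, 0, 0], [0, 0, 0], [0, 0, 0], [0, 0, 0], [0, 0, 0], [0, 0, 0], [0, 0, 0], [0, 0, 0], [0, 0, 0], [0, 0, 0]], dr=[[0, 0, 0], [0, 0, 0], [0, 0, 0], [0, 0, 0], [0, 0, 0], [0, 0, 0], [0, 0, 0], [0, 0, 0], [0, 0, 0], [0, 0, 0], [0, 0, 0], [0, 0, 0]], hand=[0.085, 0.085, 0.085, 0.085, 0.085, 0.085, 0.085, 0.085, 0.085, 0.085, 0.085, 0.085])

```text
clock: 47.7
position: [0.357, 0.31, 0.3099]
orientation: [0.001, 0.646, 0.763, 0.001]
force: [-0.6, 0.4, -1.3]
width: 0.896
grasp_force: 0.0
```

Run:
```python
from t import *
f=cam('scene','s14.png'); P=pts(f); sh=(P[...,:2]-O)@ex; th=(P[...,:2]-O)@ey; Z=P[...,2]
m=(abs(Z-.026)<.006)&(sh<-.175)&(sh>-.26)&(abs(th)<.03); print('plate front',sh[m].min() if m.any() else None)
im=cv2.imread('pics/s14.png'); cv2.imwrite('pics/s14c.png',cv2.resize(im[90:290,220:460],None,fx=3,fy=3))
```

```text
plate front -0.21602031447676953
```

View pics/s14c.png

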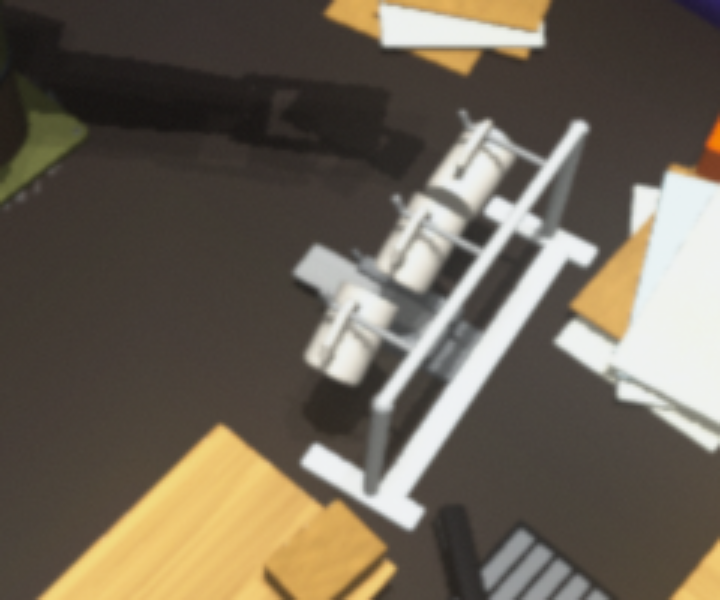

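All three mugs hang on hooks, at (350,330), (420,240) and (475,160), and the plate is home at (325,265). Handing in.

```bash
python3 -c "
from cell import *
print(sign_off())"
```

```text
the job is handed in; nothing more can be done
None
```

I handed the job in: the weight plate is fully home in the rack channel, and all three mugs hang by their handles, one on each hook. The sign-off call returned no verdict, so this rests on my final camera check; I never touched the jar or stapler, nor, as far as I could see, the carton.

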